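# Clamp the spare phone in the ratchet cradle

## Robot

A 6-joint arm with a two-finger parallel gripper is mounted at the origin on the work surface. World frame = base frame: x ahead of the robot, y to its left, z up, the work surface at z = 0. Lengths are in m, angles in rad, forces in N, time in s.
With the tool pointing down it reaches from about 0.425 to 0.925 m from the base axis. Payload 12.5 kg.
Tool frame: the origin (TCP) lies between the finger pads; the fingertips stand 17 mm ahead of it and the grasp point (between the pads) lies 2 mm behind it (env.finger_overhang is the distance from the TCP to the fingertips, in m); z points along the fingers, y is the direction in which the jaws open and shut (so a half turn about z gives the same grasp; the last joint's range is limited). The gripper opens to 85 mm and grips with 20 to 120 N. Pads are 22 mm wide; open, the fingers measure 114 mm over their backs; the gripper's body (76 mm by 85 mm) begins 54 mm behind the grasp point. The pads swing forward as they close: fully open they stand 13 mm farther back than shut.
Start: joints at [-1.317, 0.491, 1.559, -0, 1.092, -0.106], TCP at [0.22, -0.585, 0.223] pointing down, gripper open.
Joint ranges: [-3.1, 3.1], [-0.84, 2.19], [0.05, 2.79], [-1.13, 4.28], [0.06, 2.93], [-2.69, 2.69]. Speed limits (rad/s): [2.22, 2.22, 2.79, 3.14, 3.14, 3.14].

## Interface

Orientations are given as a unit quaternion [x, y, z, w].
In Python, from station import get_state, cams, ticket, env gives the robot as it stands. The module is installed in compiled form; this text tells all that it offers.
- The arm moves only by the tool servo_tool, never from a script. Its argument "deltas" is a list of rows, each a list of 3 entries, a list of its own where there are three numbers: the shift along the tool's x, y, z in cm, then the turn about the tool's z in degrees, then the closure, from -1 (fully open) to 1 (shut). A call has 1 to 12 rows; each row is the pose to reach, as a shift and turn from the pose commanded when the call began, along the tool's axes at that moment; what a row does not reach only later rows make up. A row lasts 1/10 s, in which the tool goes at most 50 mm and 8.59 degrees, less where a joint would pass 70% of its speed; a pose out of reach is approached as far as the arm can. A call with a gripper value outside its range is refused whole. The fingers move at their own pace and stop on an object; "grip_force" is the grip in N (left out, the last holds). Time passes only in rows, so rows that repeat a pose let the fingers close. It gives the time, the measured TCP pose, the force and the opening at its end, in the units of the state.
- get_state(): the state, without advancing time (a new reading comes with each control period).
- cams.read_camera(name): name is "scene" or "side" or "wrist"; returns the picture (420x560x3 uint8, blue, green, red); there is no depth.
- cams.get_calibration(name): a dict with "fov_y" (degrees; the focal length in pixels is half the picture's height over the tangent of half this angle, whatever the lens; pixels are square), "cx", "cy" (the principal point, pixels), "R" (3x3) and "t" (3): a world point X has camera coordinates R X + t. Camera axes: x right, y down, z forward; pixel columns grow to the right and rows downward; lengths in m; the calibration is good to about 2 mm. A picture is of the moment at which its call begins: read the wrist's pose just before it. get_calibration takes no time and is no camera call; for the wrist camera it gives the pose at the moment of the call.
- ticket.job_done(): hands the job in, once; it reports no verdict.
The state is a dict: "time_s": time; "qpos": joint angles; "dq": joint speeds; "joint_torque": joint torques, N m; "tcp_pos": TCP position; "orientation": TCP orientation; "contact_force": force on the tool from outside, world axes, zero at the start; "torque": the same for the moment, N m; "width": opening from 0.0 (shut) to 1.0 (fully open).
Only numpy, scipy, OpenCV 4.12 (cv2) and the standard library are available. Lean on these libraries where they do the work, as an engineer would, in place of code of your own. Each camera call takes 0.05 s, during which the arm holds its last target.

## Task

Lay the spare phone, screen up, gently on the cradle's bed, lengthways between the end stop and the jaw, and then turn the orange knob clockwise, feeling for the moment when the phone is up against the end stop and the sprung pad starts to give. Stop at the first click after that, so that the pawl has dropped in behind the tooth and the phone stays held when you let go: turning on would crush it. Leave the bowl, the paperweight and the keys where they are.

Things in the scene. Friction and masses are not known exactly. Their poses are not given: they have to be found in the camera images.
- cradle: phone cradle screwed to the shelf: aluminium base plate 72 mm wide (x), 8 mm thick, reaching from y = -132 to +178 mm; origin on the shelf under the middle of the bed, z up, y = the clamping line. At -y stands the end stop, at +y the jaw and beyond it the gearbox (66 x 64 mm, top 32 mm above the shelf) with the ratchet wheel and the orange knob
- bed (a point): centre of the bed's top, 28 mm above the shelf, axes as the cradle's. Bed: rubber-topped block 44 mm wide (x), 100 mm long (y); the phone overhangs it, and beside it only the base plate lies below. End stop: 50 mm wide, up to 44 mm above the shelf, fixed, its flat face square to y somewhere from y = -95 to -75 mm, as its last user set it (differs each time, not measured)
- phone: spare black phone in a ribbed teal rubber case, lying on the shelf: 66 mm wide (x), 140 mm long (y), 12 mm thick, 0.2 kg or so, origin at the centre of its underside, z out of the screen. Either end may face the jaw
- jaw: the jaw: a carriage the knob drives along the cradle's y, with a sprung rubber-faced pad before it (46 mm wide, 29 to 45 mm above the shelf). Origin 8 mm above the shelf, under the unpressed pad's face: y = +75 mm in the cradle's frame at the start, fully open; closing goes to -y. The pad starts to give at 6 N and takes 1.3 N more per mm, up to 8 mm. More than 15 N is too much for the phone
- knob (a joint): angle of the orange knob in rad: 0 at the start (jaw fully open), growing clockwise seen from above, stop at 3.0. Each rad closes the jaw by 14 mm, so 1 N on the phone is 0.014 N m at the knob, on top of 0.02 to 0.05 N m of friction and pawl drag
- wheel (a point): centre of the brass ratchet wheel's top, 40 mm above the shelf, on the knob's upright axis (142 mm along +y from the bed's centre), axes as the cradle's. Wheel 48 mm across, 20 saw teeth: the pawl drops in at every multiple of 0.314 rad of the knob, at about 0.03 rad past it; when let go, the load then turns the knob back onto that tooth. It cannot be turned back further
- knob_grip (a point): middle of the knob's bar grip, on its axis, 57 mm above the shelf: a bar 14 mm thick (point y), 46 mm long (point x) and 26 mm high (44 to 70 mm above the shelf); the point turns with the knob. Wheel and pawl below it reach up to 43 mm above the shelf
- pawl (a joint): angle of the sprung steel pawl in rad: 0 when it is fully down behind a tooth of the wheel, about 0.11 when it stands on a tooth's tip
- bowl: tan clay bowl, 110 mm across, 48 mm high, origin at the centre of its underside; to be left alone
- paperweight: lime glass paperweight, domed, 72 mm across, 47 mm high, origin at the centre of its underside; to be left alone
- keyring: pewter key ring, 42 mm across, with two keys, 80 mm long in all, 5 mm thick, origin at the centre of the ring; to be left alone
Mind the look-alikes: they are no part of the job. There is more than one size of the phone; the one meant has the size given above.

How it is judged:
On the way:
1. the phone lies on the cradle's bed, screen up and lengthways, let go (x of phone in the frame of cradle between -0.01 and 0.01 m and z of phone in the frame of cradle between 0.025 and 0.031 m and angle between the y axis of phone and the y axis of cradle, either way round below 0.12 rad and angle between phone's own z axis and vertical below 0.1 rad and contact force between phone and the fingers below 0.1 N and contact force between phone and jaw below 4 N), for 0.2 s.
At the end, for the whole second after the job is handed in: the phone lies flat on the bed, screen up (within 0.1 rad), lengthways (within 0.12 rad) and within 10 mm of the bed's centre line, at rest, held by the jaw with 3 to 15 N; the pawl is down behind a tooth (below 0.05 rad) and the knob is still and let go (x of phone in the frame of cradle between -0.01 and 0.01 m and z of phone in the frame of cradle between 0.025 and 0.031 m and angle between the y axis of phone and the y axis of cradle, either way round below 0.12 rad and angle between phone's own z axis and vertical below 0.1 rad and contact force between phone and jaw between 3 and 15 N and value of joint pawl below 0.05 rad and velocity of joint knob between -0.1 and 0.1 rad/s and linear speed of phone below 0.02 m/s); the robot touches nothing.
It fails at once if the jaw squeezes the phone with more than 15 N (contact force between phone and jaw above 15 N).
It fails at once if the phone is dropped, slammed or pressed onto the cradle with more than 40 N (contact force between phone and cradle above 40 N).
It fails at once if the bowl, the paperweight or the keys are moved by more than 20 mm (distance of any of bowl, paperweight, keyring from where it was at the start of the episode above 0.02 m).
It also fails if it takes over 72 s, if anything falls off the work surface, if the arm or the gripper's body presses on something with over 40 N, if the wrist force passes 120 N, or if a joint passes its speed limit or range.

## Working session

There is one attempt and no reset: what is moved stays moved. The work goes in short steps, Python scripts to look and compute and a tool call to move; the robot and the scene stay as the last step left them, time stands still between calls to the robot, and variables do not carry over. Pictures are saved under pics/ and viewed, and the job is handed in when it is done.

Besides the shell and the picture viewer there is one more tool, called after "Request:" as name(argument=value, ...), one argument or row to a line, values as JSON. servo_tool: Moves the arm, as the interface text tells. Its arguments: {"type":"object","properties":{"deltas":{"type":"array"},"grip_force":{"type":"number"}},"required":["deltas"]}

```bash
mkdir -p pics
cat > h.py <<'E'
import numpy as np, cv2
from station import get_state, cams, ticket, env
def cal(n):
    c=cams.get_calibration(n); f=210/np.tan(np.radians(c['fov_y'])/2)
    return f,c['cx'],c['cy'],np.array(c['R']),np.array(c['t'])
def ray(c,u,v,z):
    f,cx,cy,R,t=c
    d=R.T@np.array([(u-cx)/f,(v-cy)/f,1]); o=-R.T@t
    return o+d*(z-o[2])/d[2]
def proj(c,X):
    f,cx,cy,R,t=c
    p=R@np.array(X)+t; return np.array([cx+f*p[0]/p[2],cy+f*p[1]/p[2]])
E
python3 - <<'E'
from h import *
for n in ['scene','side','wrist']:
    c=cal(n); im=cams.read_camera(n); cv2.imwrite(f'pics/{n}0.png',im)
    print(n,im.shape,cams.get_calibration(n))
print(get_state(), env.finger_overhang)
E
```

```text
scene (420, 560, 3) {'fov_y': 44.85074169544445, 'cx': 278.0151177252913, 'cy': 203.51544934493492, 'R': array([[-0.48678075,  0.87339998, -0.01473019],
       [ 0.48670512,  0.25718019, -0.83485117],
       [-0.72537068, -0.41355873, -0.55027861]]), 't': array([ 0.27311233, -0.21042055,  1.54225062])}
side (420, 560, 3) {'fov_y': 43.71255758279649, 'cx': 286.6178026118607, 'cy': 211.165604106052, 'R': array([[-0.94116223, -0.33758936,  0.015719  ],
       [-0.23910504,  0.63228616, -0.73691451],
       [ 0.23883559, -0.69731459, -0.67580317]]), 't': array([0.53461066, 0.19005831, 1.06636072])}
wrist (420, 560, 3) {'fov_y': 61.78047274720458, 'cx': 279.0719388964572, 'cy': 210.9743780388082, 'R': array([[ 3.51414764e-01, -9.36219847e-01, -2.48894527e-04],
       [-8.97933038e-01, -3.37118846e-01,  2.82961382e-01],
       [-2.64997969e-01, -9.92133168e-02, -9.59131271e-01]]), 't': array([-0.62504978, -0.03584608,  0.37787901])}
{'time_s': 0.15, 'qpos': array([-1.31659251e+00,  4.91418472e-01,  1.55931342e+00,  9.25875499e-06,
        1.09167794e+00, -1.05613503e-01]), 'dq': array([-0.00105203, -0.00069918, -0.00191036,  0.00032694, -0.00016331,
       -0.00088645]), 'joint_torque': array([ 7.72965795e-04, -6.18706870e+01, -2.61692119e+01, -1.60136819e-04,
        3.16497782e-03,  5.46488661e-05]), 'tcp_pos': array([ 0.22003799, -0.58480849,  0.22256225]), 'orientation': array([ 9.83860342e-01,  1.78937591e-01, -2.62323481e-05, -4.07766706e-04]), 'contact_force': array([-0.53384294, -0.05600371, -0.62481331]), 'torque': array([-0.01410308, -0.015815  , -0.01019396]), 'width': 0.9987141681661074} 0.017
```

View pics/scene0.png

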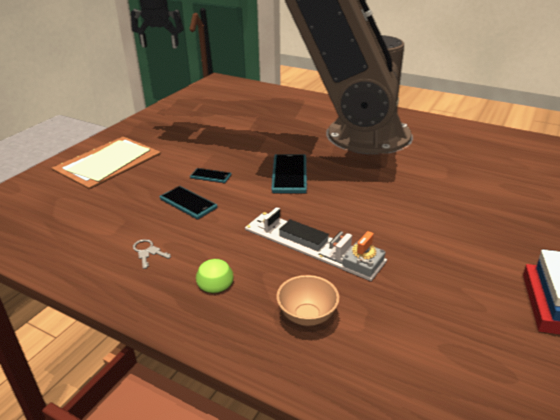

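View pics/side0.png

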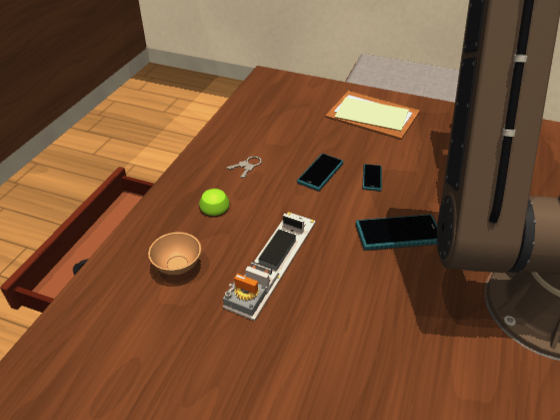

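View pics/wrist0.png

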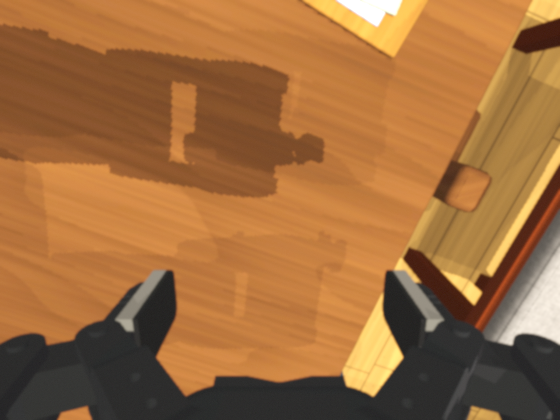

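Three phone candidates in the scene view: (188,201), (210,175) and (290,173). I'll enlarge them and measure each one.

Run:
```python
from h import *
s=cv2.imread('pics/scene0.png'); d=cv2.imread('pics/side0.png')
cv2.imwrite('pics/sc_ph.png',cv2.resize(s[145:225,150:320],None,fx=4.6,fy=4.6,interpolation=cv2.INTER_CUBIC))
cv2.imwrite('pics/sd_ph.png',cv2.resize(d[145:255,285:445],None,fx=5,fy=5,interpolation=cv2.INTER_CUBIC))
cv2.imwrite('pics/sd_cr.png',cv2.resize(d[205:320,215:325],None,fx=5,fy=5,interpolation=cv2.INTER_CUBIC))
cv2.imwrite('pics/sc_cr.png',cv2.resize(s[200:280,240:395],None,fx=5,fy=5,interpolation=cv2.INTER_CUBIC))
```

```text
(no output)
```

View pics/sc_ph.png

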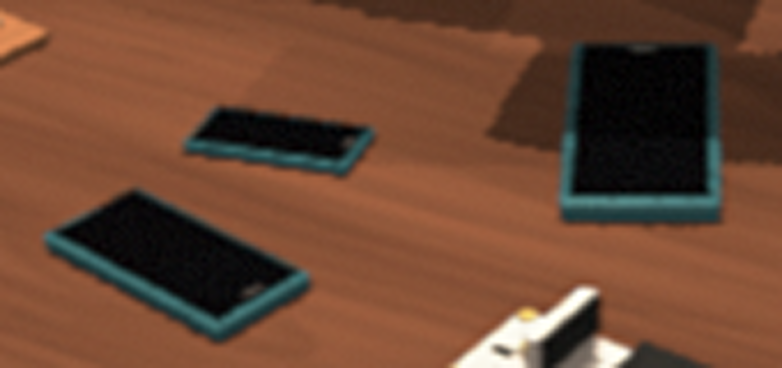

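View pics/sd_ph.png

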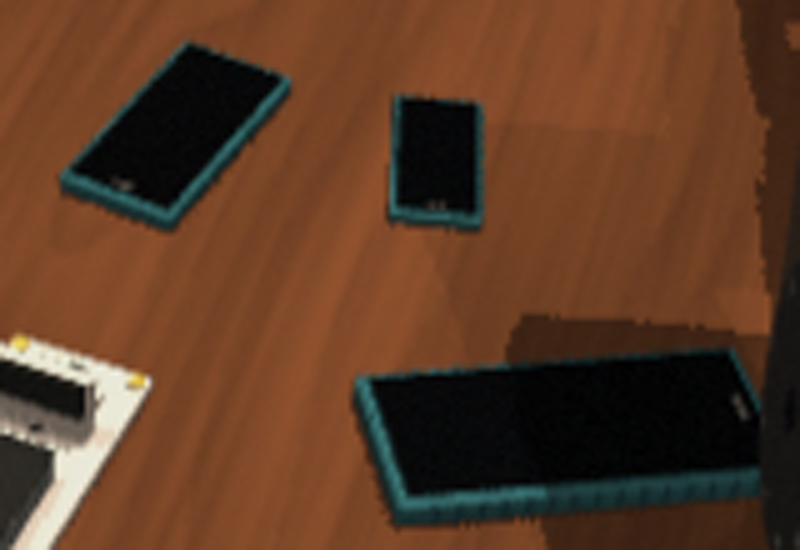

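View pics/sd_cr.png

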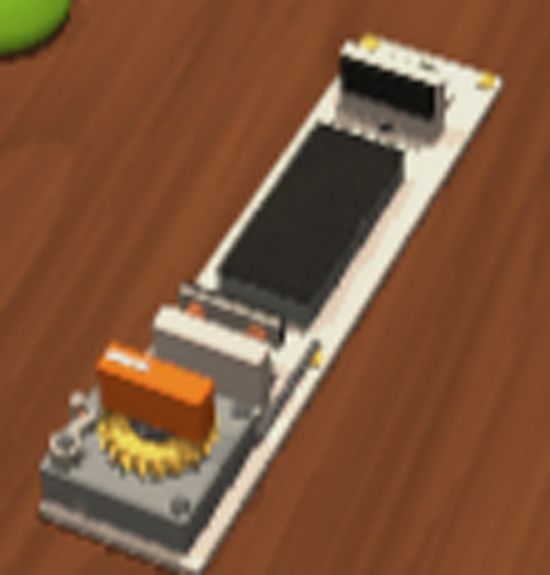

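View pics/sc_cr.png

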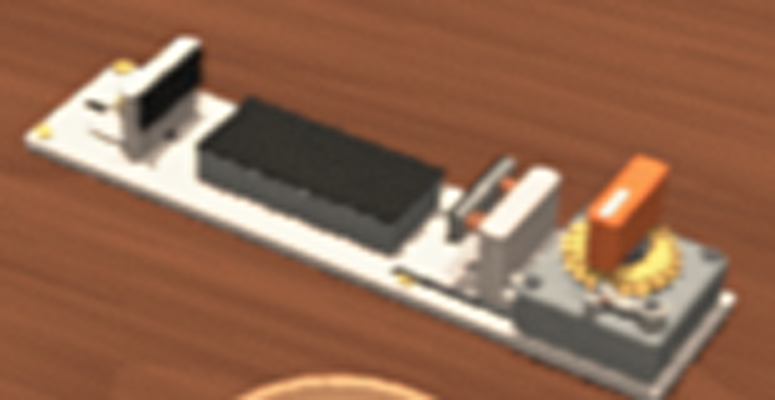

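Run:
```python
from h import *
sc=cal('scene'); sd=cal('side')
def pts(c,P,s,o,z): return np.array([ray(c,u/s+o[0],v/s+o[1],z) for u,v in P])
def rep(n,Q):
    print(n,'\n',Q.round(4).tolist(),'c',Q.mean(0).round(4),'edges',[round(float(np.linalg.norm(Q[i]-Q[(i+1)%4])),4) for i in range(4)],
     'ang',[round(float(np.degrees(np.arctan2(*(Q[(i+1)%4]-Q[i])[1::-1]))),1) for i in range(4)])
a=(4.6,(150,145)); b=(5,(285,145))
rep('P1sc',pts(sc,[(45,238),(135,190),(310,278),(218,328)],*a,.012))
rep('P1sd',pts(sd,[(62,180),(187,43),(290,80),(172,212)],*b,.012))
rep('P2sc',pts(sc,[(185,145),(217,107),(375,127),(345,163)],*a,.010))
rep('P3sc',pts(sc,[(563,205),(574,43),(718,43),(720,205)],*a,.012))
rep('plate sc',pts(sc,[(25,137),(120,62),(735,297),(652,392)],5,(240,200),.008))
rep('plate sd',pts(sd,[(362,35),(500,80),(195,565),(42,505)],5,(215,205),.008))
rep('bed sd',pts(sd,[(318,122),(405,150),(312,298),(218,270)],5,(215,205),.028))
rep('bed sc',pts(sc,[(200,145),(250,97),(443,172),(392,222)],5,(240,200),.028))
rep('knobtop sd',pts(sd,[(97,360),(108,345),(216,380),(207,396)],5,(215,205),.070))
rep('knobtop sc',pts(sc,[(590,210),(640,155),(668,165),(617,222)],5,(240,200),.070))
# end stop top face edge  & pad
print('stop sd top front edge',pts(sd,[(340,58),(440,92)],5,(215,205),.044).round(4).tolist())
print('stop sc',pts(sc,[(140,96),(200,40)],5,(240,200),.044).round(4).tolist())
```

```text
P1sc 
 [[0.586, -0.3161, 0.012], [0.5248, -0.3044, 0.012], [0.5518, -0.1694, 0.012], [0.6106, -0.1842, 0.012]] c [ 0.5683 -0.2435  0.012 ] edges [0.0624, 0.1377, 0.0607, 0.1342] ang [169.2, 78.7, -14.1, -100.6]
P1sd 
 [[0.6035, -0.1793, 0.012], [0.5781, -0.3141, 0.012], [0.5172, -0.302, 0.012], [0.5438, -0.175, 0.012]] c [ 0.5607 -0.2426  0.012 ] edges [0.1371, 0.0621, 0.1298, 0.0598] ang [-100.7, 168.8, 78.2, -4.2]
P2sc 
 [[0.4701, -0.3123, 0.01], [0.4262, -0.3226, 0.01], [0.4029, -0.228, 0.01], [0.4444, -0.2206, 0.01]] c [ 0.4359 -0.2709  0.01  ] edges [0.0451, 0.0974, 0.0421, 0.0952] ang [-166.8, 103.8, 10.1, -74.3]
P3sc 
 [[0.4291, -0.0893, 0.012], [0.2644, -0.1754, 0.012], [0.2242, -0.0983, 0.012], [0.3897, -0.0146, 0.012]] c [ 0.3268 -0.0944  0.012 ] edges [0.1858, 0.087, 0.1855, 0.0845] ang [-152.4, 117.5, 26.8, -62.2]
plate sc 
 [[0.5913, -0.0674, 0.008], [0.5203, -0.06, 0.008], [0.5491, 0.2478, 0.008], [0.6194, 0.2384, 0.008]] c [0.57   0.0897 0.008 ] edges [0.0715, 0.3091, 0.0709, 0.3072] ang [174.0, 84.6, -7.6, -95.2]
plate sd 
 [[0.5896, -0.0652, 0.008], [0.5186, -0.0587,
[... 404 characters left out ...]
01, 0.028], [0.5523, 0.1182, 0.028], [0.5934, 0.1139, 0.028]] c [0.5678 0.0675 0.028 ] edges [0.0418, 0.0986, 0.0414, 0.0964] ang [177.0, 84.0, -6.0, -95.8]
knobtop sd 
 [[0.6014, 0.2105, 0.07], [0.6005, 0.202, 0.07], [0.5544, 0.2036, 0.07], [0.5546, 0.2122, 0.07]] c [0.5777 0.207  0.07  ] edges [0.0085, 0.0461, 0.0086, 0.0468] ang [-96.2, 178.0, 88.3, -2.1]
knobtop sc 
 [[0.5998, 0.2002, 0.07], [0.557, 0.2045, 0.07], [0.5581, 0.2166, 0.07], [0.602, 0.2121, 0.07]] c [0.5792 0.2084 0.07  ] edges [0.043, 0.0122, 0.0441, 0.0121] ang [174.3, 84.9, -5.8, -100.3]
stop sd top front edge [[0.5811, -0.0102, 0.044], [0.5318, -0.0051, 0.044]]
stop sc [[0.5835, -0.0115, 0.044], [0.5334, -0.0096, 0.044]]
```

P1 at scene (188,201) measures about 62–66 × 137 mm, so it is the 66×140 phone. The others measure about 45×97 and 87×186 mm. The cradle's origin is about (0.567, 0.067) with a yaw of −5.1°. The stop face is at about y = −77 mm. I'll move above the phone next.

```bash
cat >> h.py <<'E'
from scipy.spatial.transform import Rotation as Ro
def go(x,y,z,ang):  # ang: world angle (deg) of tool y axis (mod 180)
    s=get_state(); R=Ro.from_quat(s['orientation']).as_matrix()
    d=R.T@(np.array([x,y,z])-s['tcp_pos'])*100
    a=np.degrees(np.arctan2(R[1,1],R[0,1])); t=-(ang-a); t=(t+90)%180-90
    print('tool shift cm',d.round(2),'turn',round(t,2),'| toolY ang',round(a,2),'tcp',s['tcp_pos'].round(4),'t',s['time_s'],'w',round(s['width'],3),'F',s['contact_force'].round(2),'T',s['torque'].round(3),'q6',s['qpos'][5].round(3))
E
python3 -c "
from h import *
go(.5645,-.243,.2,-11.2)"
```

```text
tool shift cm [ 44.28 -19.86   2.28] turn -58.18 | toolY ang -69.38 tcp [ 0.22   -0.5848  0.2226] t 0.15 w 0.999 F [-0.53 -0.06 -0.62] T [-0.014 -0.016 -0.01 ] q6 -0.106
```

Request:
servo_tool(
  deltas=[
    [[4,-1.8,0.2],-5,-0.8],
    [[8,-3.6,0.4],-10,-0.8],
    [[12,-5.4,0.6],-15,-0.8],
    [[16,-7.2,0.8],-21,-0.8],
    [[20,-9,1.0],-26,-0.8],
    [[24,-10.8,1.2],-31,-0.8],
    [[28,-12.6,1.4],-37,-0.8],
    [[32,-14.4,1.6],-42,-0.8],
    [[36,-16.1,1.8],-47,-0.8],
    [[40,-17.9,2.0],-53,-0.8],
    [[44.3,-19.9,2.3],-58.2,-0.8],
    [[44.3,-19.9,2.3],-58.2,-0.8],
  ],
  grip_force=25,
)

```text
time_s: 1.35
tcp_pos: [0.5673, -0.2388, 0.1993]
orientation: [0.77, 0.638, 0.0, -0.0]
contact_force: [-0.1, 0.2, 0.4]
width: 0.906
```

```bash
python3 -c "
from h import *
c=cal('wrist');im=cams.read_camera('wrist');cv2.imwrite('pics/w1.png',im)
go(.5645,-.243,.05,-11.2)
import pickle;pickle.dump(c,open('w1.pkl','wb'))
u=np.array([np.cos(np.radians(-11.2)),np.sin(np.radians(-11.2))]);v=np.array([-u[1],u[0]]);p=np.array([.5645,-.243])
for a,b in [(-1,-1),(1,-1),(1,1),(-1,1)]: print(proj(c,[*(p+a*.033*u+b*.07*v),.012]))
"
```

```text
tool shift cm [-0.27 -0.07 14.93] turn 0.25 | toolY ang -10.95 tcp [ 0.5658 -0.2406  0.1993] t 1.4 w 0.901 F [-0.09 -0.14  0.56] T [-0.012  0.026  0.003] q6 -0.318
[244.72888503 254.09872253]
[308.2449403  254.51329449]
[312.84751074 114.87461904]
[241.60389976 114.35916489]
```

View pics/w1.png

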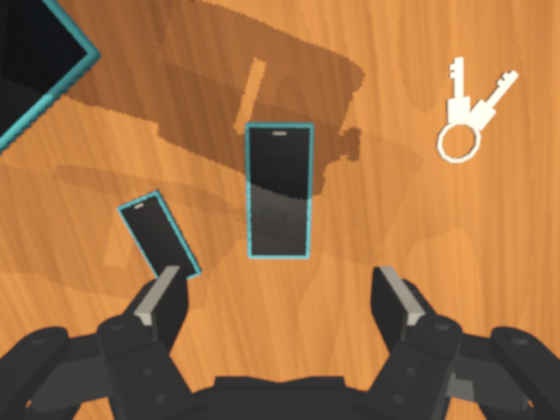

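The phone is centred in the wrist view, with top-face corners at about (246,122), (313,123), (310,259) and (248,259).

```bash
python3 -c "
from h import *
c=cal('wrist');im=cams.read_camera('wrist');cv2.imwrite('pics/w2.png',cv2.resize(im[100:280,200:360],None,fx=3.3,fy=3.3,interpolation=cv2.INTER_CUBIC))
import pickle;pickle.dump(c,open('w2.pkl','wb'));go(.5645,-.243,.05,-11.2)"
```

```text
tool shift cm [-1.200e-01 -1.000e-02  1.495e+01] turn 0.1 | toolY ang -11.1 tcp [ 0.5649 -0.2419  0.1995] t 1.45 w 0.903 F [-0.42  0.36  0.22] T [0.021 0.03  0.007] q6 -0.318
```

View pics/w2.png

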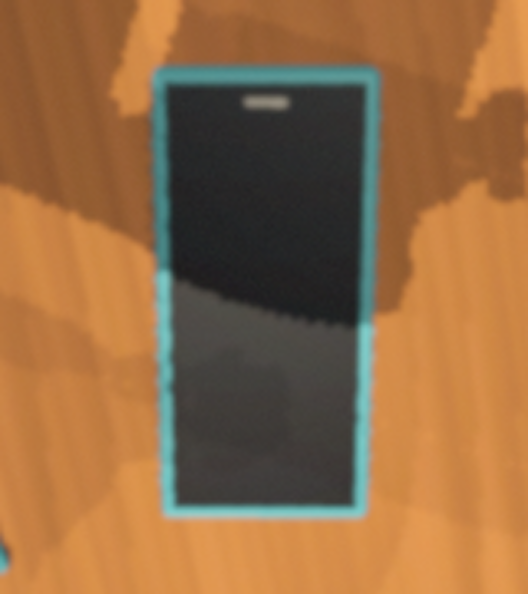

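```bash
python3 -c "
from h import *
import pickle;c=pickle.load(open('w2.pkl','rb'))
Q=np.array([ray(c,200+u/3.3,100+v/3.3,.012) for u,v in [(153,67),(380,67),(368,518),(164,518)]])
print(Q.round(4),Q.mean(0),[np.linalg.norm(Q[i]-Q[i-1]).round(4) for i in range(4)],[np.degrees(np.arctan2(*(Q[i]-Q[i-1])[1::-1])).round(1) for i in range(4)])
print('cam',-c[3].T@c[4])
m=Q.mean(0);go(m[0],m[1],.04,-11.2)
"
```

```text
[[ 0.5475 -0.1757  0.012 ]
 [ 0.6104 -0.1879  0.012 ]
 [ 0.5843 -0.3234  0.012 ]
 [ 0.5211 -0.3111  0.012 ]] [ 0.56581016 -0.24953882  0.012     ] [np.float64(0.138), np.float64(0.064), np.float64(0.1379), np.float64(0.0644)] [np.float64(78.9), np.float64(-11.0), np.float64(-100.9), np.float64(169.0)]
cam [ 0.57987012 -0.17023548  0.34920684]
tool shift cm [-0.74  0.25 15.95] turn 0.1 | toolY ang -11.1 tcp [ 0.5649 -0.2419  0.1995] t 1.45 w 0.903 F [-0.42  0.36  0.22] T [0.021 0.03  0.007] q6 -0.318
```

Request:
servo_tool(
  deltas=[
    [[-0.2,0.1,4],0.1,-0.8],
    [[-0.4,0.2,8],0.1,-0.8],
    [[-0.5,0.25,12],0.1,-0.8],
    [[-0.5,0.25,15.0],0.1,-0.8],
    [[-0.5,0.25,16.0],0.1,-0.8],
    [[-0.5,0.25,16.0],0.1,-0.8],
  ],
)

```text
time_s: 2.05
tcp_pos: [0.5652, -0.2489, 0.0392]
orientation: [0.774, 0.633, -0.0, -0.001]
contact_force: [-0.4, -0.1, 0.5]
width: 0.9
```

```bash
python3 -c "
from h import *
im=cams.read_camera('wrist');cv2.imwrite('pics/w3.png',im)
im=cams.read_camera('side');cv2.imwrite('pics/s3.png',cv2.resize(im[100:240,250:420],None,fx=4,fy=4,interpolation=cv2.INTER_CUBIC))
go(.5655,-.246,.02,-11.1)"
```

```text
tool shift cm [ 0.28 -0.16  2.14] turn -0.24 | toolY ang -11.34 tcp [ 0.5665 -0.249   0.0414] t 2.15 w 0.899 F [0.34 0.13 0.32] T [-0.022 -0.011  0.007] q6 -0.323
```

View pics/w3.png

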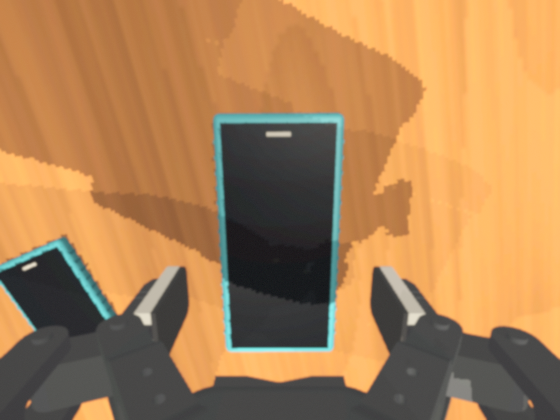

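View pics/s3.png

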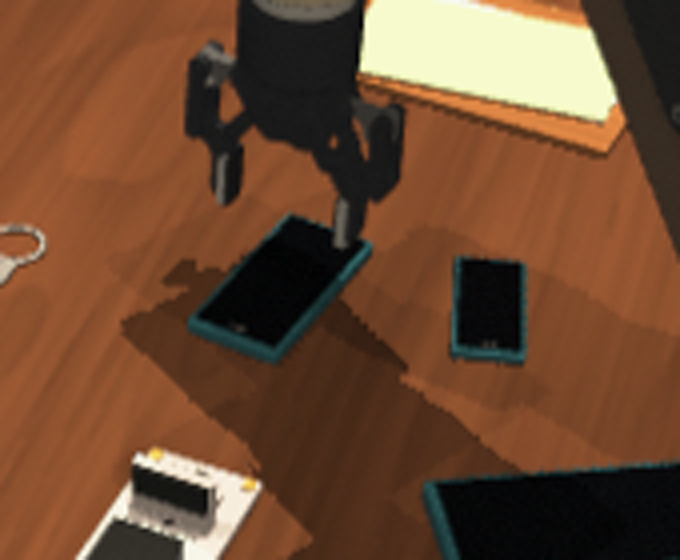

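```bash
python3 -c "
from h import *
c=cal('wrist')
Q=np.array([ray(c,u,v,.012) for u,v in [(214,115),(343,115),(333,352),(227,352)]])
print(Q.round(4),Q.mean(0),[np.linalg.norm(Q[i]-Q[i-1]).round(4) for i in range(4)],[np.degrees(np.arctan2(*(Q[i]-Q[i-1])[1::-1])).round(1) for i in range(4)])
m=Q.mean(0);go(m[0],m[1],.02,-11.2)"
```

```text
[[ 0.5487 -0.176   0.012 ]
 [ 0.611  -0.1885  0.012 ]
 [ 0.5848 -0.3242  0.012 ]
 [ 0.5221 -0.3115  0.012 ]] [ 0.56666454 -0.25006898  0.012     ] [np.float64(0.1381), np.float64(0.0635), np.float64(0.1382), np.float64(0.0641)] [np.float64(78.9), np.float64(-11.4), np.float64(-100.9), np.float64(168.5)]
tool shift cm [-0.1   0.04  2.14] turn -0.14 | toolY ang -11.34 tcp [ 0.5665 -0.249   0.0414] t 2.15 w 0.899 F [0.34 0.13 0.32] T [-0.022 -0.011  0.007] q6 -0.323
```

Request:
servo_tool(
  deltas=[
    [[0,0,0.7],0,-0.8],
    [[0,0,1.4],0,-0.8],
    [[0,0,1.7],0,-0.8],
    [[0,0,1.9],0,-0.8],
    [[0,0,1.9],0,-0.8],
  ],
)

```text
time_s: 2.65
tcp_pos: [0.5661, -0.2481, 0.0208]
orientation: [0.773, 0.634, -0.0, -0.0]
contact_force: [0.2, -0.2, 0.5]
width: 0.899
```

```bash
python3 -c "
from h import *
im=cams.read_camera('wrist');cv2.imwrite('pics/w4.png',im)
im=cams.read_camera('side');cv2.imwrite('pics/s4.png',cv2.resize(im[110:220,270:380],None,fx=5,fy=5,interpolation=cv2.INTER_CUBIC))
go(.5655,-.246,.02,-11.1)"
```

```text
tool shift cm [ 0.2  -0.11  0.11] turn -0.18 | toolY ang -11.28 tcp [ 0.5662 -0.2482  0.0211] t 2.75 w 0.901 F [ 0.25 -0.34 -0.37] T [ 0.073 -0.037 -0.022] q6 -0.323
```

View pics/w4.png

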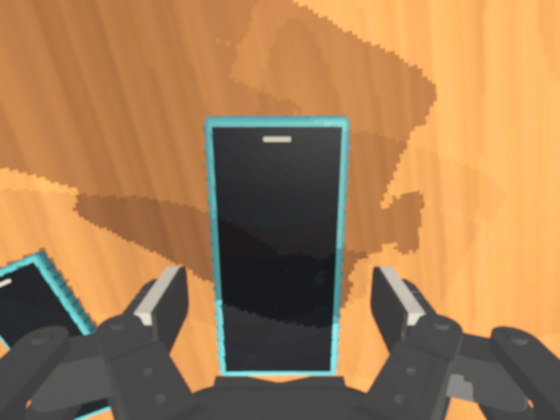

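View pics/s4.png

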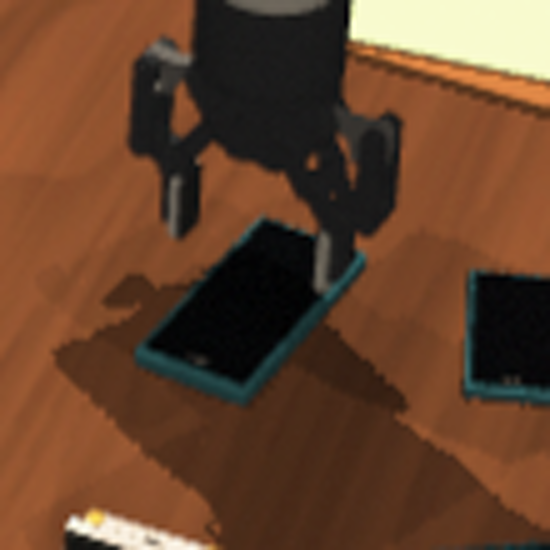

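Request:
servo_tool(
  deltas=[
    [[0,0,0.3],0,-0.8],
    [[0,0,0.6],0,-0.8],
    [[0,0,0.8],0,-0.8],
    [[0,0,0.8],0,-0.8],
  ],
)

```text
time_s: 3.15
tcp_pos: [0.566, -0.2481, 0.0126]
orientation: [0.773, 0.634, -0.0, -0.0]
contact_force: [-0.0, 0.4, 0.8]
width: 0.901
```

```bash
python3 -c "
from h import *
im=cams.read_camera('side');cv2.imwrite('pics/s5.png',cv2.resize(im[110:220,270:380],None,fx=5,fy=5,interpolation=cv2.INTER_CUBIC))
im=cams.read_camera('wrist');cv2.imwrite('pics/w5.png',im)
go(.5655,-.246,.02,-11.1)"
```

```text
tool shift cm [ 0.2  -0.1  -0.71] turn -0.19 | toolY ang -11.29 tcp [ 0.5661 -0.2481  0.0129] t 3.25 w 0.902 F [-0.34 -0.16  0.04] T [0.038 0.013 0.014] q6 -0.323
```

View pics/s5.png

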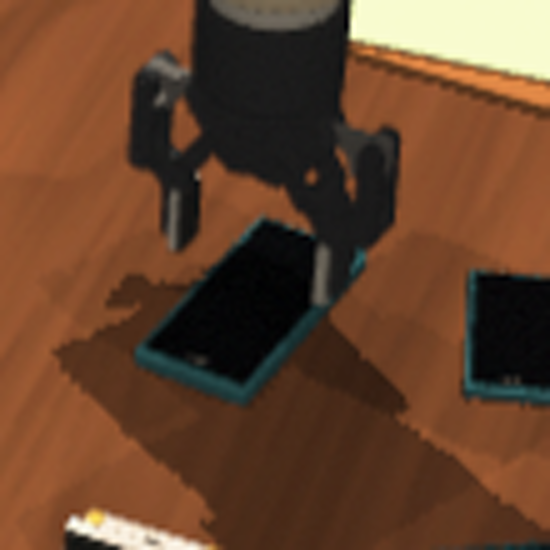

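View pics/w5.png

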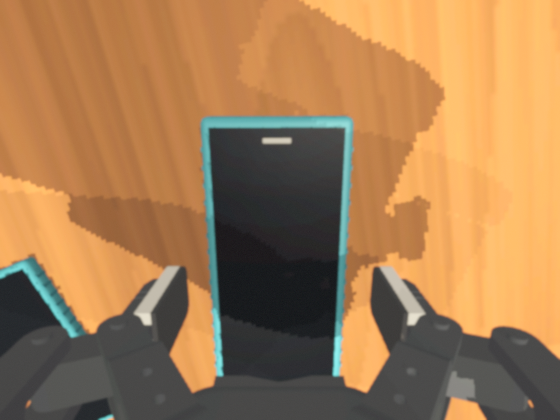

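```bash
python3 -c "
from h import *
c=cal('side');s=get_state();R=Ro.from_quat(s['orientation']).as_matrix()
print(R.round(3))
for dz in (0.005,.01,.017):
  for sy in (-1,1):
    for sx in (-1,1):
      p=s['tcp_pos']+R@[sx*.011,sy*.0383,dz]; q=proj(c,p); print(dz,sx,sy,p.round(3),((q-[270,110])*5).round(0))
"
```

```text
[[ 0.196  0.981 -0.   ]
 [ 0.981 -0.196  0.   ]
 [-0.    -0.    -1.   ]]
0.005 -1 -1 [ 0.526 -0.251  0.008] [322. 312.]
0.005 1 -1 [ 0.531 -0.23   0.008] [302. 335.]
0.005 -1 1 [ 0.602 -0.266  0.008] [193. 265.]
0.005 1 1 [ 0.606 -0.245  0.008] [173. 286.]
0.01 -1 -1 [ 0.526 -0.251  0.003] [321. 320.]
0.01 1 -1 [ 0.531 -0.23   0.003] [302. 343.]
0.01 -1 1 [ 0.602 -0.266  0.003] [193. 272.]
0.01 1 1 [ 0.606 -0.245  0.003] [173. 294.]
0.017 -1 -1 [ 0.526 -0.251 -0.004] [320. 331.]
0.017 1 -1 [ 0.531 -0.23  -0.004] [301. 353.]
0.017 -1 1 [ 0.601 -0.266 -0.004] [192. 283.]
0.017 1 1 [ 0.606 -0.245 -0.004] [172. 304.]
```

```bash
python3 -c "
from h import *
c=cal('wrist');s=get_state();R=Ro.from_quat(s['orientation']).as_matrix()
print('cam in tool',R.T@(-c[3].T@c[4]-s['tcp_pos']))
for dz in (-.03,-.015,-.005,0.005,.017):
  for sx in (-1,1):
      for y in (.038,.057): print(dz,sx,y,[proj(c,s['tcp_pos']+R@[sx*.011,k*y,dz]).round(0) for k in(-1,1)])
im=cv2.imread('pics/w5.png');cv2.imwrite('pics/w5c.png',cv2.resize(im[240:420,80:480],None,fx=2,fy=2,interpolation=cv2.INTER_CUBIC))
"
```

```text
cam in tool [ 0.071777    0.00029132 -0.14986773]
-0.03 -1 0.038 [array([182., 326.]), array([375., 326.])]
-0.03 -1 0.057 [array([134., 326.]), array([423., 326.])]
-0.03 1 0.038 [array([177., 276.]), array([379., 275.])]
-0.03 1 0.057 [array([127., 276.]), array([430., 275.])]
-0.015 -1 0.038 [array([191., 306.]), array([366., 305.])]
-0.015 -1 0.057 [array([148., 306.]), array([409., 305.])]
-0.015 1 0.038 [array([187., 259.]), array([369., 259.])]
-0.015 1 0.057 [array([142., 259.]), array([415., 259.])]
-0.005 -1 0.038 [array([196., 294.]), array([361., 294.])]
-0.005 -1 0.057 [array([155., 294.]), array([402., 294.])]
-0.005 1 0.038 [array([193., 250.]), array([364., 250.])]
-0.005 1 0.057 [array([150., 250.]), array([407., 250.])]
0.005 -1 0.038 [array([201., 283.]), array([356., 283.])]
0.005 -1 0.057 [array([162., 283.]), array([395., 283.])]
0.005 1 0.038 [array([198., 242.]), array([359., 241.])]
0.005 1 0.057 [array([158., 242.]), array([399., 241.])]
0.017 -1 0.038 [array([206., 272.]), array([351., 272.])]
0.017 -1 0.057 [array([170., 272.]), array([388., 272.])]
0.017 1 0.038 [array([203., 233.]), array([354., 233.])]
0.017 1 0.057 [array([166., 233.]), array([391., 233.])]
```

View pics/w5c.png

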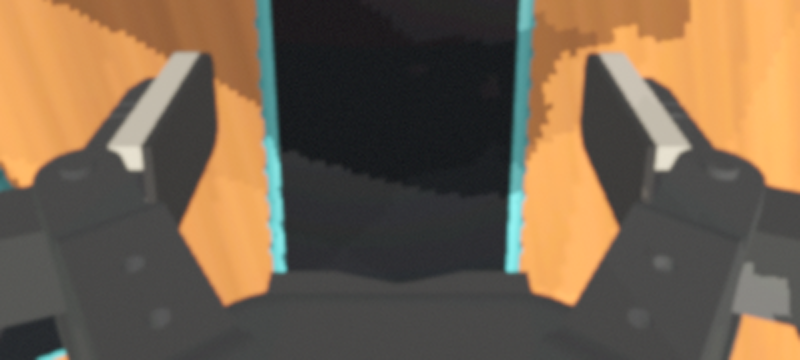

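Both the side and wrist views put the open fingertips well above the shelf. I'll descend in small steps and watch the force.

Request:
servo_tool(
  deltas=[
    [[0,0,0.2],0,-0.8],
    [[0,0,0.4],0,-0.8],
    [[0,0,0.4],0,-0.8],
  ],
)

```text
time_s: 3.55
tcp_pos: [0.566, -0.2481, 0.0087]
orientation: [0.773, 0.634, -0.0, -0.0]
contact_force: [0.1, -0.2, 0.0]
width: 0.899
```

```bash
python3 -c "
from h import *
im=cams.read_camera('side');cv2.imwrite('pics/s6.png',cv2.resize(im[110:220,270:380],None,fx=5,fy=5,interpolation=cv2.INTER_CUBIC))
im=cams.read_camera('scene');cv2.imwrite('pics/c6.png',cv2.resize(im[120:240,120:260],None,fx=5,fy=5,interpolation=cv2.INTER_CUBIC))
go(.5655,-.246,.02,-11.1)"
```

```text
tool shift cm [ 0.2  -0.1  -1.11] turn -0.19 | toolY ang -11.29 tcp [ 0.5661 -0.2482  0.0089] t 3.65 w 0.899 F [-0.45  0.01  0.19] T [ 0.01   0.001 -0.022] q6 -0.323
```

View pics/s6.png

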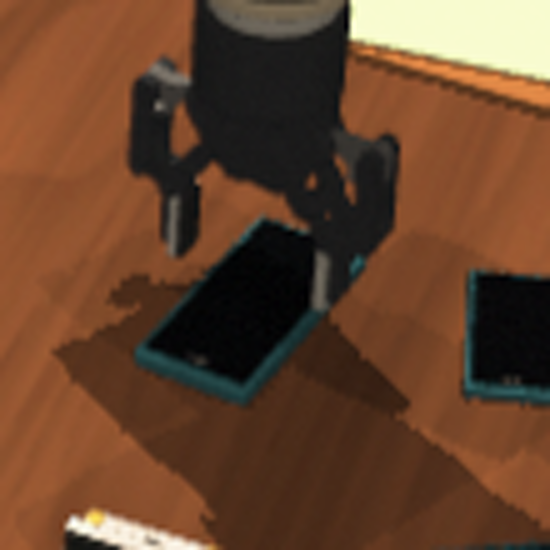

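View pics/c6.png

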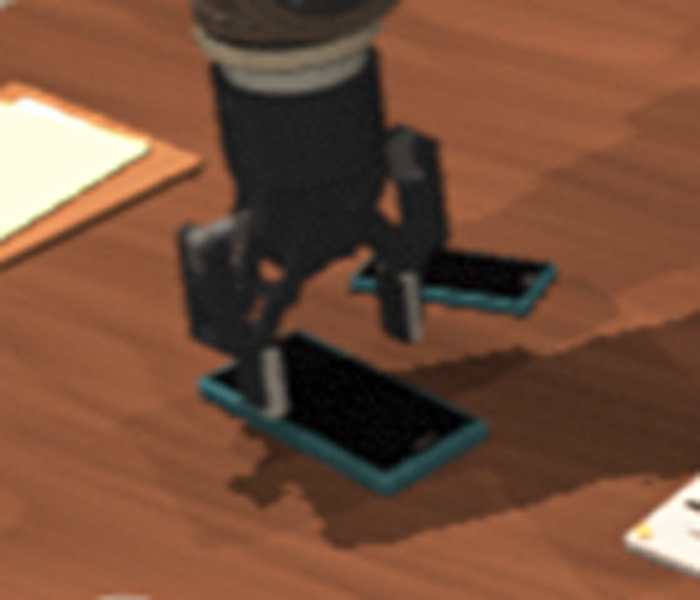

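```bash
cat >> h.py <<'E'
def tri(obs):
    A=[];b=[]
    for c,u,v in obs:
        f,cx,cy,R,t=c; o=-R.T@t; d=R.T@np.array([(u-cx)/f,(v-cy)/f,1]); d/=np.linalg.norm(d); P=np.eye(3)-np.outer(d,d); A.append(P); b.append(P@o)
    A=np.vstack(A);b=np.hstack(b); X=np.linalg.lstsq(A,b,rcond=None)[0]; return X,np.abs(A@X-b).max()
E
python3 -c "
from h import *
sc=cal('scene');sd=cal('side')
a=tri([(sc,120+288/5,120+408/5),(sd,270+172/5,110+255/5)]);b=tri([(sc,120+420/5,120+335/5),(sd,270+313/5,110+308/5)])
print(a,b,(a[0]+b[0])/2)
"
```

```text
(array([ 0.60602605, -0.24178163,  0.03139423]), np.float64(0.0005536097522522709)) (array([ 0.52508274, -0.22489862,  0.03190114]), np.float64(0.0007354786796427148)) [ 0.5655544  -0.23334012  0.03164768]
```

Request:
servo_tool(
  deltas=[
    [[0,0,0.3],0,-0.8],
    [[0,0,0.6],0,-0.8],
    [[0,0,0.9],0,-0.8],
    [[0,0,0.9],0,-0.8],
  ],
)

```text
time_s: 4.05
tcp_pos: [0.5659, -0.2481, -0.0005]
orientation: [0.773, 0.634, -0.0, -0.0]
contact_force: [0.1, 0.6, -0.5]
width: 0.902
```

```bash
python3 -c "
from h import *
im=cams.read_camera('side');cv2.imwrite('pics/s7.png',cv2.resize(im[110:220,270:380],None,fx=5,fy=5,interpolation=cv2.INTER_CUBIC))
im=cams.read_camera('wrist');cv2.imwrite('pics/w7.png',im)
go(.5655,-.246,.02,-11.1)"
```

```text
tool shift cm [ 0.2  -0.1  -2.01] turn -0.19 | toolY ang -11.29 tcp [ 5.661e-01 -2.481e-01 -1.000e-04] t 4.15 w 0.901 F [-0.29 -0.5   0.02] T [-0.02  -0.044 -0.037] q6 -0.323
```

View pics/s7.png

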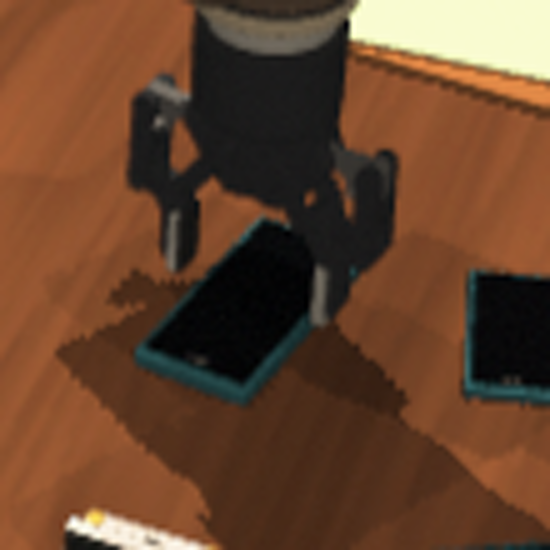

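View pics/w7.png

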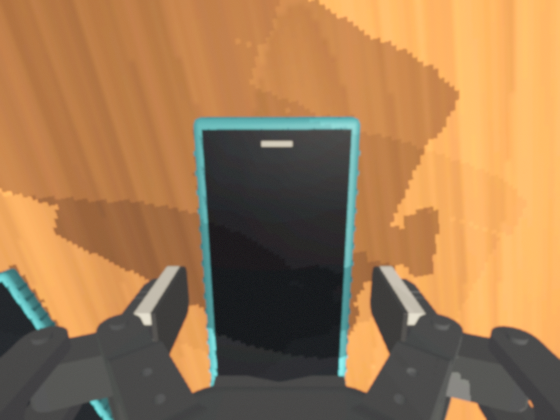

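Request:
servo_tool(
  deltas=[
    [[0,0,0.3],0,-0.8],
    [[0,0,0.6],0,-0.8],
    [[0,0,0.9],0,-0.8],
    [[0,0,1.1],0,-0.8],
    [[0,0,1.2],0,-0.8],
    [[0,0,1.2],0,-0.8],
  ],
)

```text
time_s: 4.75
tcp_pos: [0.5661, -0.2481, -0.0122]
orientation: [0.773, 0.634, -0.0, -0.0]
contact_force: [0.3, 0.1, -0.0]
width: 0.897
```

```bash
python3 -c "
from h import *
im=cams.read_camera('side');cv2.imwrite('pics/s8.png',cv2.resize(im[110:220,270:380],None,fx=5,fy=5,interpolation=cv2.INTER_CUBIC))
im=cams.read_camera('scene');cv2.imwrite('pics/c8.png',cv2.resize(im[120:240,120:260],None,fx=5,fy=5,interpolation=cv2.INTER_CUBIC))
go(.5655,-.246,.02,-11.1)"
```

```text
tool shift cm [ 0.2  -0.11 -3.2 ] turn -0.18 | toolY ang -11.28 tcp [ 0.5662 -0.2482 -0.012 ] t 4.85 w 0.902 F [ 0.35  0.01 -0.27] T [ 0.079 -0.043 -0.001] q6 -0.323
```

View pics/s8.png

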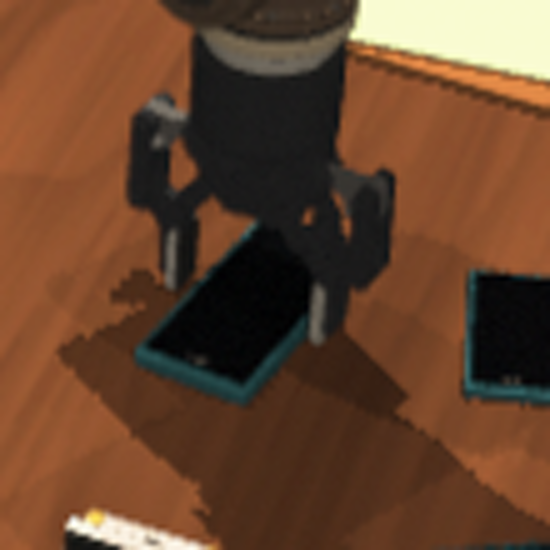

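View pics/c8.png

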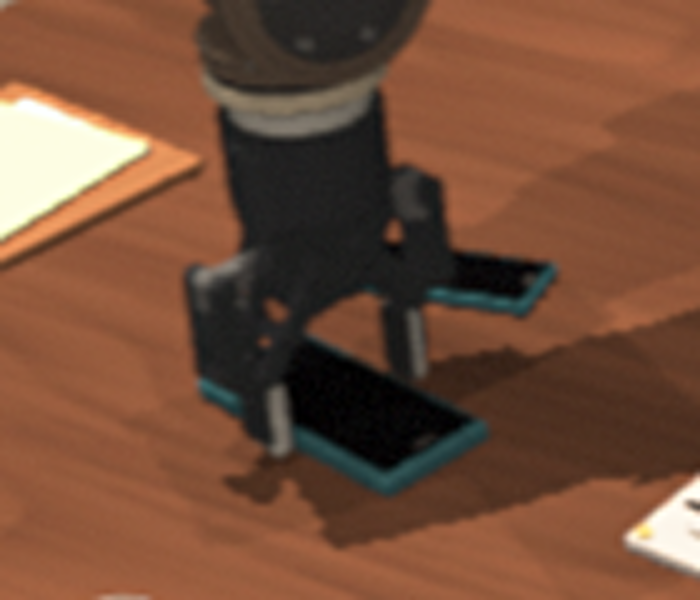

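Request:
servo_tool(
  deltas=[
    [[0,0,0.2],0,-0.8],
    [[0,0,0.4],0,-0.8],
    [[0,0,0.4],0,-0.8],
  ],
)

```text
time_s: 5.15
tcp_pos: [0.566, -0.2481, -0.0163]
orientation: [0.773, 0.634, -0.0, -0.0]
contact_force: [0.3, 0.6, -0.7]
width: 0.9
```

```bash
python3 -c "
from h import *
im=cams.read_camera('scene');cv2.imwrite('pics/c9.png',cv2.resize(im[160:240,150:230],None,fx=7,fy=7,interpolation=cv2.INTER_CUBIC))
im=cams.read_camera('side');cv2.imwrite('pics/s9.png',cv2.resize(im[130:210,290:370],None,fx=7,fy=7,interpolation=cv2.INTER_CUBIC))
go(.5655,-.246,.02,-11.1)"
```

```text
tool shift cm [ 0.2  -0.1  -3.61] turn -0.19 | toolY ang -11.29 tcp [ 0.5661 -0.2482 -0.0161] t 5.25 w 0.901 F [ 0.21 -0.16 -0.38] T [-0.025  0.002 -0.013] q6 -0.323
```

View pics/c9.png

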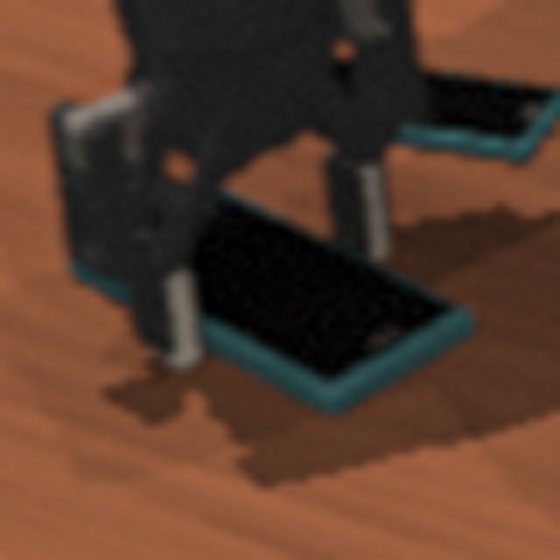

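View pics/s9.png

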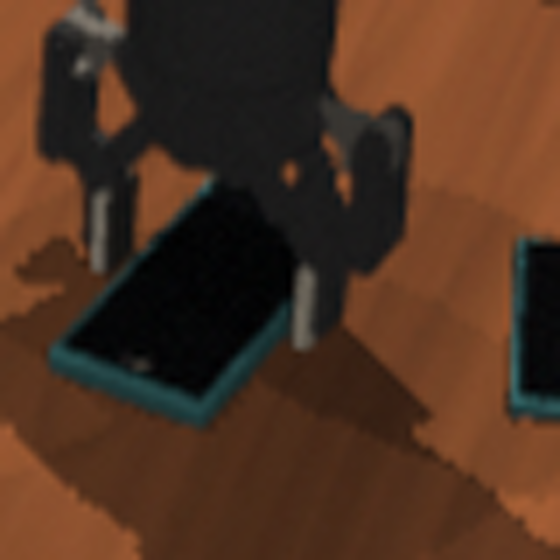

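```bash
python3 -c "
from h import *
sc=cal('scene');sd=cal('side')
a=tri([(sc,150+200/7,160+358/7),(sd,290+94/7,130+270/7)]);b=tri([(sc,150+378/7,160+258/7),(sd,290+297/7,130+347/7)])
print(a,b,(a[0]+b[0])/2)
"
```

```text
(array([ 0.60773164, -0.24170253,  0.00583574]), np.float64(0.0003374600502665387)) (array([ 0.52456341, -0.2290158 ,  0.00238399]), np.float64(0.000379997265496021)) [ 0.56614753 -0.23535917  0.00410987]
```

Fingertips are at z ≈ 4 mm, and closing will swing them about 3 mm forward. I'll raise 2 mm and close.

Request:
servo_tool(
  deltas=[
    [[0,0,-0.2],0,-0.8],
    [[0,0,-0.2],0,-0.7],
    [[0,0,-0.2],0,-0.6],
    [[0,0,-0.2],0,-0.5],
    [[0,0,-0.2],0,-0.4],
    [[0,0,-0.2],0,-0.3],
    [[0,0,-0.2],0,-0.3],
    [[0,0,-0.2],0,-0.3],
  ],
  grip_force=25,
)

```text
time_s: 6.05
tcp_pos: [0.5662, -0.2482, -0.0137]
orientation: [0.773, 0.634, 0.0, 0.0]
contact_force: [-1.4, 1.2, 5.8]
width: 0.763
```

```bash
python3 -c "
from h import *
im=cams.read_camera('scene');cv2.imwrite('pics/c10.png',cv2.resize(im[160:240,150:230],None,fx=7,fy=7,interpolation=cv2.INTER_CUBIC))
go(.5655,-.246,.02,-11.1)"
```

```text
tool shift cm [ 0.2  -0.11 -3.37] turn -0.19 | toolY ang -11.29 tcp [ 0.5662 -0.2482 -0.0137] t 6.1 w 0.765 F [-1.34  1.62  5.33] T [ 0.132  0.311 -0.013] q6 -0.323
```

View pics/c10.png

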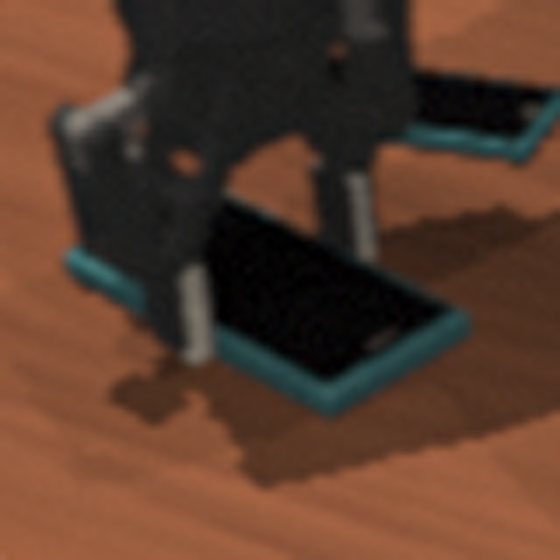

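Request:
servo_tool(
  deltas=[
    [[0,0,-1],0,-0.3],
    [[0,0,-3],0,-0.3],
    [[0,0,-5],0,-0.3],
    [[0,0,-7],0,-0.3],
    [[0,0,-8],0,-0.3],
    [[0,0,-8],0,-0.3],
  ],
)

```text
time_s: 6.7
tcp_pos: [0.5666, -0.2484, 0.0673]
orientation: [0.773, 0.634, 0.0, 0.001]
contact_force: [-0.1, 0.2, -2.1]
width: 0.762
```

```bash
python3 -c "
from h import *
im=cams.read_camera('side');cv2.imwrite('pics/s11.png',cv2.resize(im[90:230,260:400],None,fx=4,fy=4,interpolation=cv2.INTER_CUBIC))
go(.567,.063,.068,-5.2)"
```

```text
tool shift cm [30.53 -6.01 -0.19] turn -6.09 | toolY ang -11.29 tcp [ 0.5661 -0.2482  0.0662] t 6.75 w 0.764 F [-0.13 -0.82 -2.53] T [0.027 0.01  0.017] q6 -0.323
```

View pics/s11.png

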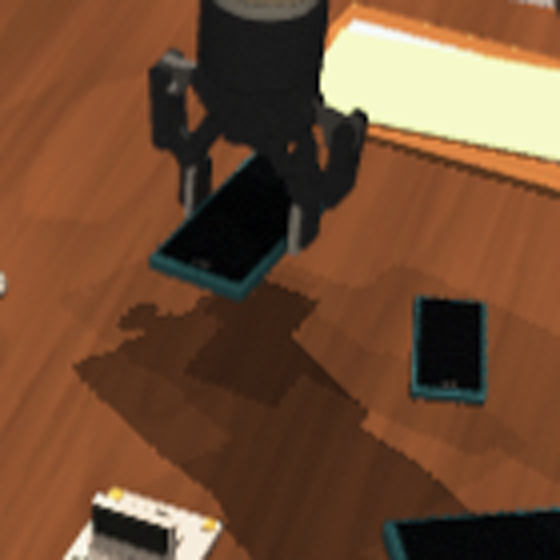

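Request:
servo_tool(
  deltas=[
    [[1.5,-0.3,0],-0.5,-0.3],
    [[4,-0.8,0],-1,-0.3],
    [[7,-1.4,0],-1.5,-0.3],
    [[10,-2,0],-2,-0.3],
    [[13,-2.6,0],-3,-0.3],
    [[16,-3.2,0],-3.5,-0.3],
    [[19,-3.8,0],-4,-0.3],
    [[22,-4.4,0],-4.5,-0.3],
    [[25,-5,0],-5,-0.3],
    [[28,-5.5,0],-5.5,-0.3],
    [[30,-5.9,0],-6.1,-0.3],
    [[30.5,-6,0],-6.1,-0.3],
  ],
)

```text
time_s: 7.95
tcp_pos: [0.5659, 0.0653, 0.065]
orientation: [0.737, 0.676, -0.001, -0.001]
contact_force: [-0.2, -0.9, -2.7]
width: 0.765
```

Request:
servo_tool(
  deltas=[
    [[0,0,1],0,-0.3],
    [[0,0,1.5],0,-0.3],
    [[0,0,2.0],0,-0.3],
    [[0,0,2.0],0,-0.3],
    [[0,0,2.0],0,-0.3],
  ],
)

```text
time_s: 8.45
tcp_pos: [0.567, 0.0621, 0.0458]
orientation: [0.739, 0.674, -0.0, -0.0]
contact_force: [-0.6, 0.5, -2.2]
width: 0.767
```

```bash
python3 -c "
from h import *
im=cams.read_camera('side');cv2.imwrite('pics/s12.png',cv2.resize(im[180:320,200:340],None,fx=4.2,fy=4.2,interpolation=cv2.INTER_CUBIC))
im=cams.read_camera('scene');cv2.imwrite('pics/c12.png',cv2.resize(im[180:290,235:395],None,fx=5,fy=5,interpolation=cv2.INTER_CUBIC))
im=cams.read_camera('wrist');cv2.imwrite('pics/w12.png',im)
go(.567,.063,.068,-5.2)"
```

```text
tool shift cm [ 0.06 -0.02 -2.18] turn -0.01 | toolY ang -5.21 tcp [0.5671 0.0624 0.0462] t 8.6 w 0.758 F [-0.18 -0.33 -1.4 ] T [-0.008 -0.025 -0.019] q6 0.085
```

View pics/s12.png

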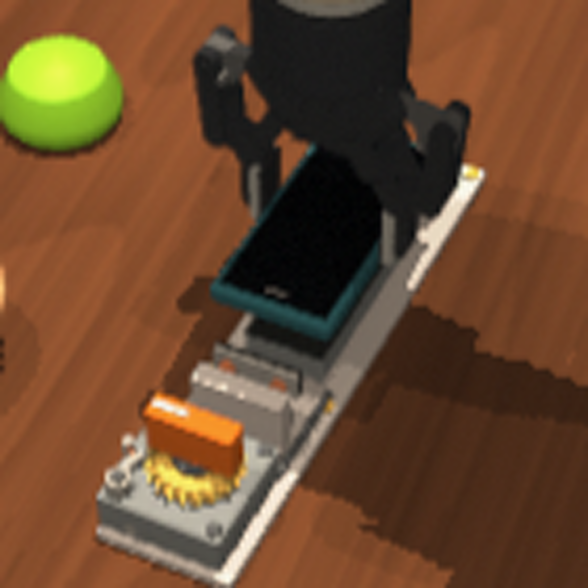

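View pics/c12.png

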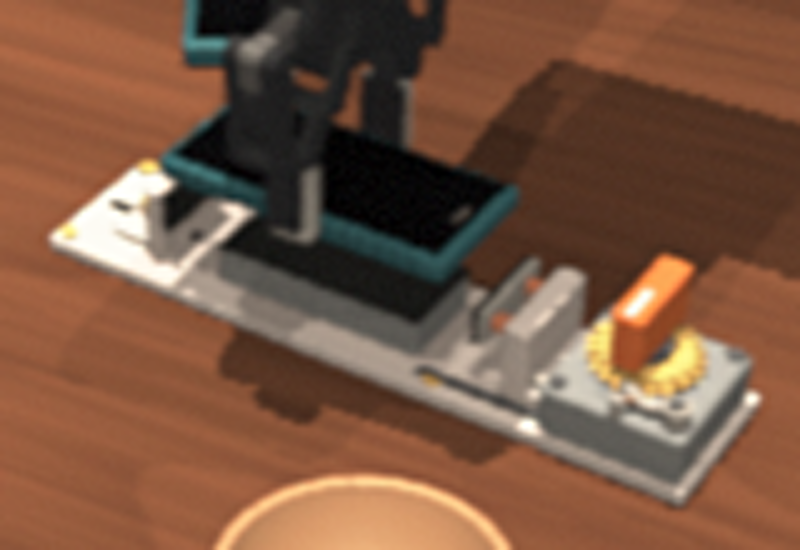

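View pics/w12.png

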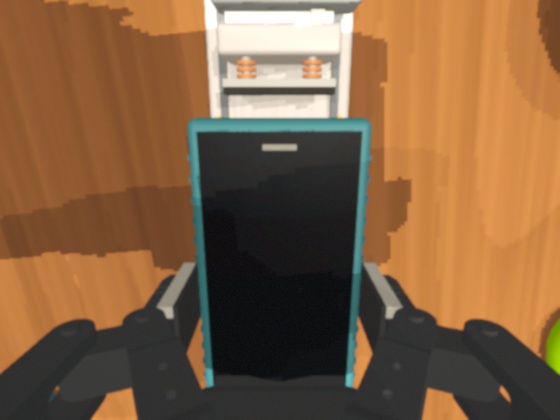

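```bash
python3 -c "
from h import *
sc=cal('scene');sd=cal('side')
S=lambda u,v:(sd,200+u/4.2,180+v/4.2)
C=lambda u,v:(sc,235+u/5,180+v/5)
o=np.array([.567,.067,0]);a=np.radians(-5.2);ex=np.array([np.cos(a),np.sin(a),0]);ey=np.array([-np.sin(a),np.cos(a),0])
def loc(X): return [((X-o)@ex*1e3).round(1),((X-o)@ey*1e3).round(1),(X[2]*1e3).round(1)]
for n,p,q in [('ph +x jaw end top',C(440,266),S(212,287)),('ph -x jaw end top',C(520,188),S(332,323)),('pad +x top',C(477,297),S(216,348)),('pad -x top',C(540,259),S(301,377)),('finger+x',C(318,238),S(256,222)),('knob+x near',C(616,312),S(150,398))]:
  X,e=tri([p,q]);print(n,loc(X),e.round(4))
for n,p,z in [('ph stop +x',C(162,157),.072)]: print(n,loc(ray(*p,z)))
for n,p,z in [('stop top front -x',S(0,0),.044)]: pass
s=get_state();R=Ro.from_quat(s['orientation']).as_matrix();print('tcp',loc(s['tcp_pos']))
c=cal('wrist')
print('wrist: pad face',[loc(ray(c,u,v,.045)) for u,v in[(222,80),(335,80),(222,87),(335,87)]])
print('wrist: phone end',[loc(ray(c,u,v,.072)) for u,v in[(190,122),(369,122)]])
"
```

```text
ph +x jaw end top [np.float64(30.0), np.float64(63.0), np.float64(67.5)] 0.0001
ph -x jaw end top [np.float64(-34.2), np.float64(62.8), np.float64(69.5)] 0.0014
pad +x top [np.float64(19.2), np.float64(77.3), np.float64(47.5)] 0.0028
pad -x top [np.float64(-25.7), np.float64(78.8), np.float64(43.8)] 0.0008
finger+x [np.float64(33.9), np.float64(8.0), np.float64(61.6)] 0.0
knob+x near [np.float64(22.1), np.float64(137.9), np.float64(69.6)] 0.0011
ph stop +x [np.float64(33.0), np.float64(-70.7), np.float64(72.0)]
tcp [np.float64(0.5), np.float64(-4.5), np.float64(46.2)]
wrist: pad face [[np.float64(-22.2), np.float64(77.8), np.float64(45.0)], [np.float64(23.4), np.float64(77.8), np.float64(45.0)], [np.float64(-22.4), np.float64(75.1), np.float64(45.0)], [np.float64(23.5), np.float64(75.1), np.float64(45.0)]]
wrist: phone end [[np.float64(-29.7), np.float64(62.4), np.float64(72.0)], [np.float64(31.6), np.float64(62.3), np.float64(72.0)]]
```

Request:
servo_tool(
  deltas=[
    [[0.3,0,0],0,-0.3],
    [[0.65,0,0.5],0,-0.3],
    [[0.65,0,1.2],0,-0.3],
    [[0.65,0,1.8],0,-0.3],
    [[0.65,0,2.2],0,-0.3],
    [[0.65,0,2.5],0,-0.3],
    [[0.65,0,2.7],0,-0.3],
    [[0.65,0,2.7],0,-0.3],
  ],
)

```text
time_s: 9.4
tcp_pos: [0.5675, 0.0691, 0.0187]
orientation: [0.738, 0.674, -0.0, -0.0]
contact_force: [0.0, 0.8, -1.0]
width: 0.763
```

```bash
python3 -c "
from h import *
im=cams.read_camera('side');cv2.imwrite('pics/s13.png',cv2.resize(im[180:320,200:340],None,fx=4.2,fy=4.2,interpolation=cv2.INTER_CUBIC))
im=cams.read_camera('scene');cv2.imwrite('pics/c13.png',cv2.resize(im[180:290,235:395],None,fx=5,fy=5,interpolation=cv2.INTER_CUBIC))
go(.567,.063,.0143,-5.2)"
```

```text
tool shift cm [-0.61 -0.01  0.48] turn 0.01 | toolY ang -5.19 tcp [0.5676 0.0691 0.0191] t 9.5 w 0.765 F [ 0.36 -0.37 -0.9 ] T [-0.023  0.002 -0.027] q6 0.096
```

View pics/s13.png

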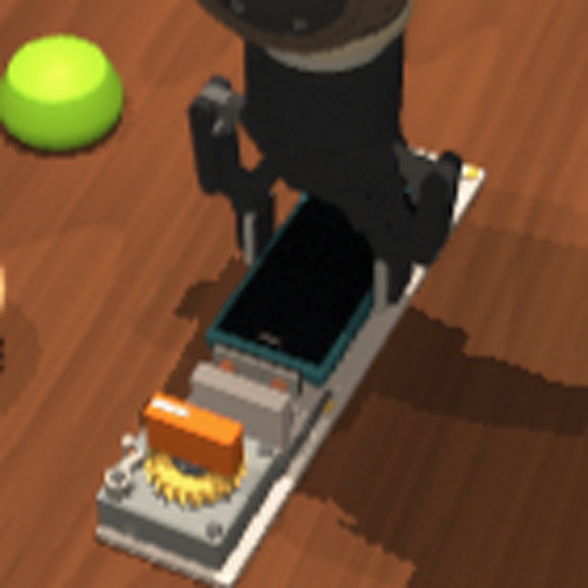

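View pics/c13.png

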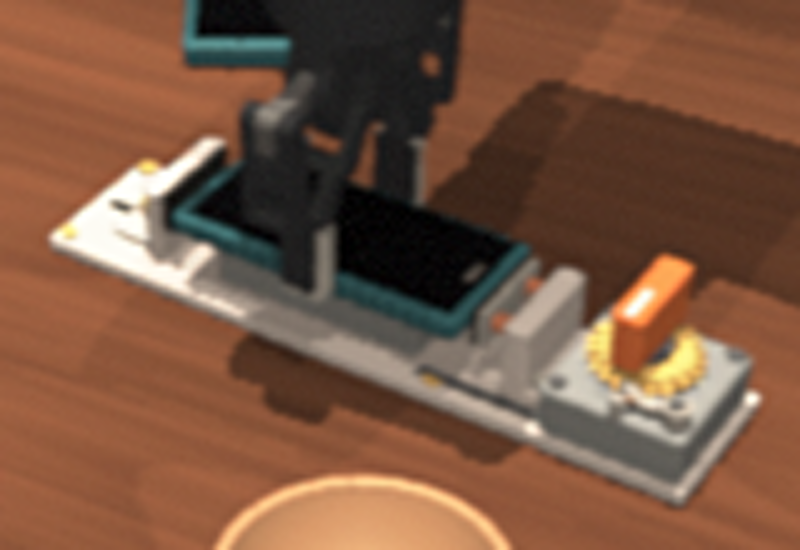

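```bash
cat >> h.py <<'E'
o=np.array([.567,.067,0]);a_=np.radians(-5.2);ex=np.array([np.cos(a_),np.sin(a_),0]);ey=np.array([-np.sin(a_),np.cos(a_),0])
def loc(X): return [float(round((X-o)@ex*1e3,1)),float(round((X-o)@ey*1e3,1)),float(round(X[2]*1e3,1))]
E
python3 -c "
from h import *
sc=cal('scene');sd=cal('side')
S=lambda u,v:(sd,200+u/4.2,180+v/4.2)
C=lambda u,v:(sc,235+u/5,180+v/5)
for n,p,q in [('+x jaw end top',C(453,325),S(208,335)),('-x jaw end top',C(531,247),S(325,371))]:
  X,e=tri([p,q]);print(n,loc(X),e.round(4), loc(ray(*p,.0447)),loc(ray(*q,.0447)))
print('stop end',loc(ray(*C(175,212),.0447)),loc(ray(*C(238,168),.0447)))
print('stop top',[loc(ray(*C(*p),.044)) for p in [(165,192),(225,147)]])
print('jaw top edges', [loc(ray(*C(*p),.045)) for p in [(540,259)]],[loc(ray(*S(*p),.045)) for p in [(216,348),(301,377)]])
"
```

```text
+x jaw end top [29.4, 69.9, 40.1] 0.0001 [34.5, 72.6, 44.7] [27.4, 73.6, 44.7]
-x jaw end top [-33.9, 69.8, 41.9] 0.0014 [-29.1, 73.5, 44.7] [-34.7, 69.7, 44.7]
stop end [31.7, -65.7, 44.7] [-10.5, -61.6, 44.7]
stop top [[21.1, -78.4, 44.0], [-21.9, -76.2, 44.0]]
jaw top edges [[-23.3, 80.8, 45.0]] [[19.7, 79.7, 45.0], [-26.1, 78.5, 45.0]]
```

Request:
servo_tool(
  deltas=[
    [[-0.1,0,0.15],0,-0.3],
    [[-0.1,0,0.3],0,-0.3],
    [[-0.1,0,0.3],0,-0.3],
  ],
)

```text
time_s: 9.8
tcp_pos: [0.5674, 0.0681, 0.0159]
orientation: [0.738, 0.674, -0.0, 0.0]
contact_force: [-0.6, -0.0, -1.9]
width: 0.765
```

Request:
servo_tool(
  deltas=[
    [[0,0,0.08],0,-0.3],
    [[0,0,0.15],0,-0.3],
    [[0,0,0.15],0,-0.3],
  ],
)

```text
time_s: 10.1
tcp_pos: [0.5674, 0.0682, 0.0144]
orientation: [0.738, 0.674, -0.0, -0.0]
contact_force: [0.5, 0.3, -2.0]
width: 0.764
```

Request:
servo_tool(
  deltas=[
    [[0,0,0.05],0,-0.3],
    [[0,0,0.1],0,-0.3],
    [[0,0,0.1],0,-0.3],
  ],
)

```text
time_s: 10.4
tcp_pos: [0.5675, 0.0682, 0.0143]
orientation: [0.738, 0.674, 0.0, 0.0]
contact_force: [-4.0, -0.3, 9.2]
width: 0.765
```

Request:
servo_tool(
  deltas=[
    [[0,0,0.05],0,-0.3],
    [[0,0,0.1],0,-0.3],
    [[0,0,0.1],0,-0.3],
  ],
)

```text
time_s: 10.7
tcp_pos: [0.5675, 0.0682, 0.0142]
orientation: [0.738, 0.674, 0.0, 0.0]
contact_force: [-6.5, -0.0, 21.2]
width: 0.763
```

Contact with the bed at z_rep = 14.3 mm, as predicted. I'll ease off the force, then open.

Request:
servo_tool(
  deltas=[
    [[0,0,-0.1],0,-0.3],
    [[0,0,-0.15],0,-0.3],
    [[0,0,-0.15],0,-0.4],
    [[0,0,-0.15],0,-0.55],
    [[0,0,-0.15],0,-0.7],
    [[0,0,-0.15],0,-0.8],
    [[0,0,-0.15],0,-0.85],
    [[0,0,-0.15],0,-0.85],
  ],
)

```text
time_s: 11.5
tcp_pos: [0.5675, 0.0681, 0.0139]
orientation: [0.738, 0.674, -0.0, -0.0]
contact_force: [0.3, -0.4, -0.0]
width: 0.922
```

Request:
servo_tool(
  deltas=[
    [[0,0,-0.5],0,-0.85],
    [[0,0,-1.5],0,-0.85],
    [[0,0,-4],0,-0.85],
    [[0,0,-7],0,-0.85],
    [[0,0,-9],0,-0.85],
    [[0,0,-9],0,-0.85],
  ],
)

```text
time_s: 12.1
tcp_pos: [0.5687, 0.0682, 0.1074]
orientation: [0.738, 0.674, 0.002, 0.002]
contact_force: [0.4, 0.0, 0.4]
width: 0.925
```

```bash
python3 -c "
from h import *
im=cams.read_camera('side');cv2.imwrite('pics/s14.png',cv2.resize(im[180:320,200:340],None,fx=4.2,fy=4.2,interpolation=cv2.INTER_CUBIC))
im=cams.read_camera('scene');cv2.imwrite('pics/c14.png',cv2.resize(im[180:290,235:395],None,fx=5,fy=5,interpolation=cv2.INTER_CUBIC))
cv2.imwrite('pics/w14.png',cams.read_camera('wrist'))
import pickle;pickle.dump(cal('wrist'),open('w14.pkl','wb'))
k=o+.142*ey;print(k);go(k[0],k[1],.12,84.8)"
```

```text
[0.57986983 0.20841558 0.        ]
tool shift cm [14.08 -0.   -1.62] turn -89.99 | toolY ang -5.19 tcp [0.5672 0.0682 0.1038] t 12.25 w 0.925 F [0.19 0.52 0.31] T [ 0.015 -0.044  0.056] q6 0.095
```

View pics/s14.png

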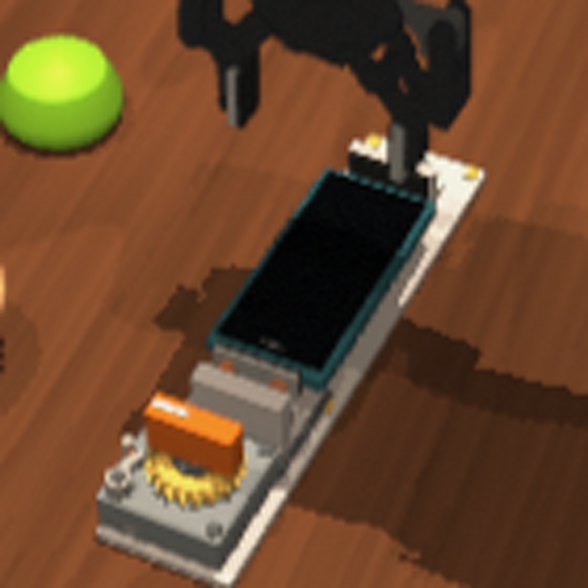

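View pics/c14.png

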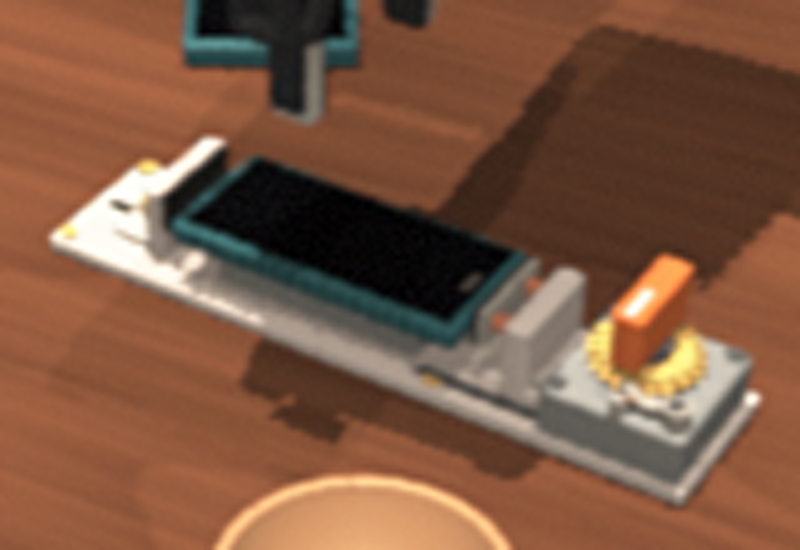

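View pics/w14.png

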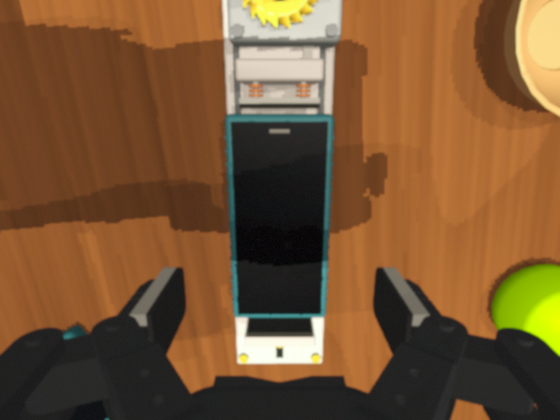

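```bash
python3 -c "
from h import *
im=cv2.imread('pics/w14.png');
a=cv2.resize(im[80:130,215:345],None,fx=6,fy=6,interpolation=cv2.INTER_CUBIC);b=cv2.resize(im[295:345,215:345],None,fx=6,fy=6,interpolation=cv2.INTER_CUBIC)
cv2.imwrite('pics/w14c.png',np.vstack([a,b]))"
```

```text
(no output)
```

View pics/w14c.png

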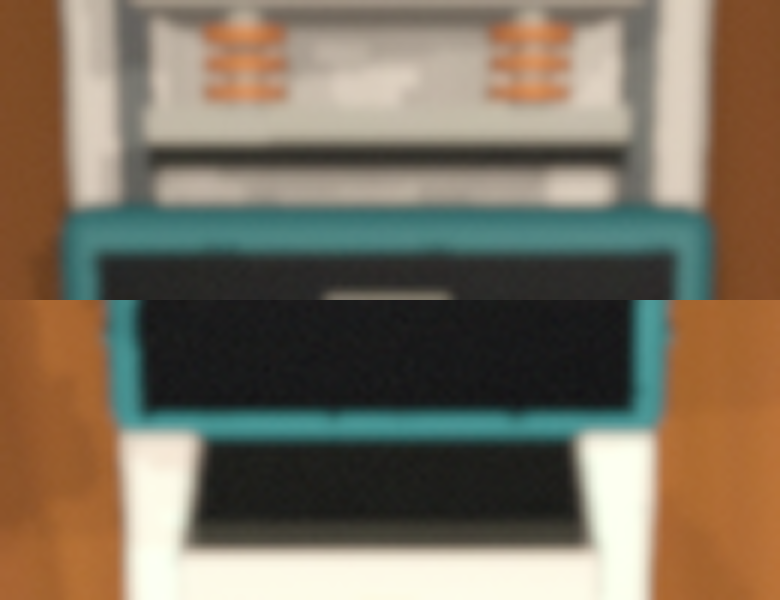

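```bash
python3 -c "
from h import *
import pickle;c=pickle.load(open('w14.pkl','rb'))
for n,v,z in [('pad face',107.5,.045),('ph jaw end',114.5,.040),('ph stop end',317.8,.04),('stop face A',331.7,.044),('stop face B',336.3,.044)]: print(n,loc(ray(c,280,v,z)))
print(loc(ray(c,215+65/6,80+225/6,.04)),loc(ray(c,215+710/6,80+225/6,.04)))"
```

```text
pad face [0.8, 72.8, 45.0]
ph jaw end [0.8, 68.8, 40.0]
ph stop end [0.9, -67.9, 40.0]
stop face A [0.9, -76.3, 44.0]
stop face B [0.9, -80.0, 44.0]
[-31.0, 67.2, 40.0] [32.2, 67.1, 40.0]
```

Request:
servo_tool(
  deltas=[
    [[1,0,0],-8,-0.6],
    [[2.5,0,0],-16,-0.3],
    [[4,0,0],-24,0],
    [[5.5,0,0],-32,0.1],
    [[7,0,0],-40,0.1],
    [[8.5,0,0],-48,0.1],
    [[10,0,0],-56,0.1],
    [[11.5,0,0],-64,0.1],
    [[13,0,0],-72,0.1],
    [[14.1,0,0],-80,0.1],
    [[14.1,0,0],-87,0.1],
    [[14.1,0,0],-90,0.1],
  ],
)

```text
time_s: 13.45
tcp_pos: [0.5796, 0.2089, 0.1026]
orientation: [0.043, 0.999, -0.0, -0.001]
contact_force: [-0.3, -0.5, 0.0]
width: 0.452
```

Request:
servo_tool(
  deltas=[
    [[0,0,0],0,0.1],
    [[0,0,0],0,0.1],
  ],
)

```text
time_s: 13.65
tcp_pos: [0.5799, 0.2085, 0.1032]
orientation: [0.046, 0.999, -0.0, -0.001]
contact_force: [-0.8, 0.3, 1.2]
width: 0.45
```

```bash
python3 -c "
from h import *
import pickle
c=cal('wrist');im=cams.read_camera('wrist');cv2.imwrite('pics/w15.png',im);pickle.dump(c,open('w15.pkl','wb'))
im=cams.read_camera('side');cv2.imwrite('pics/s15.png',cv2.resize(im[160:320,180:340],None,fx=3.7,fy=3.7,interpolation=cv2.INTER_CUBIC))
im=cams.read_camera('scene');cv2.imwrite('pics/c15.png',cv2.resize(im[150:290,265:405],None,fx=4.2,fy=4.2,interpolation=cv2.INTER_CUBIC))
k=o+.142*ey;print(k);go(k[0],k[1],.06,84.8)"
```

```text
[0.57986983 0.20841558 0.        ]
tool shift cm [ 0.02 -0.    4.37] turn -0.06 | toolY ang 84.74 tcp [0.5801 0.2084 0.1037] t 13.8 w 0.452 F [-0.77 -0.05 -0.3 ] T [ 0.013 -0.034  0.021] q6 -1.241
```

View pics/w15.png

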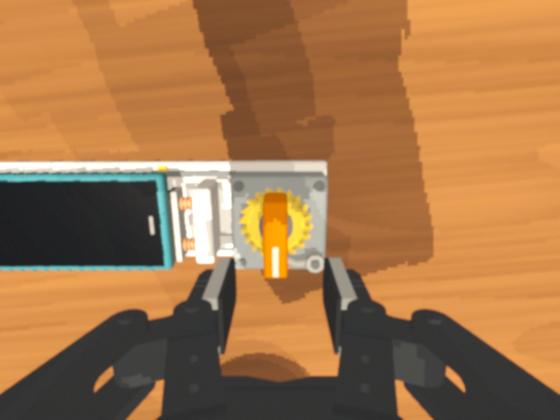

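View pics/s15.png

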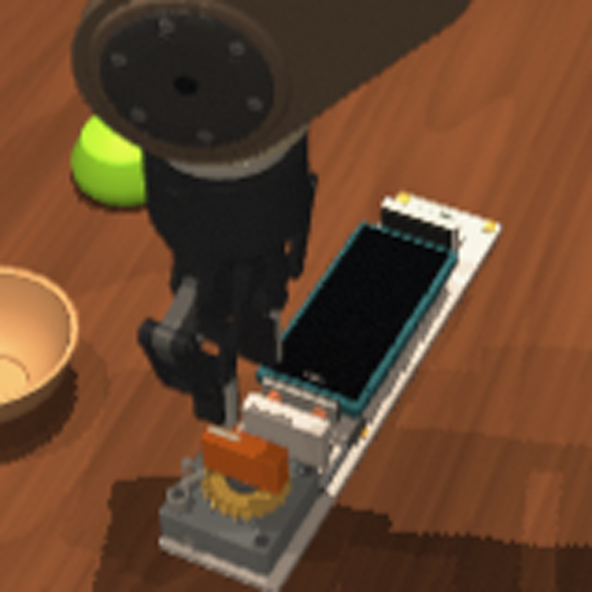

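View pics/c15.png

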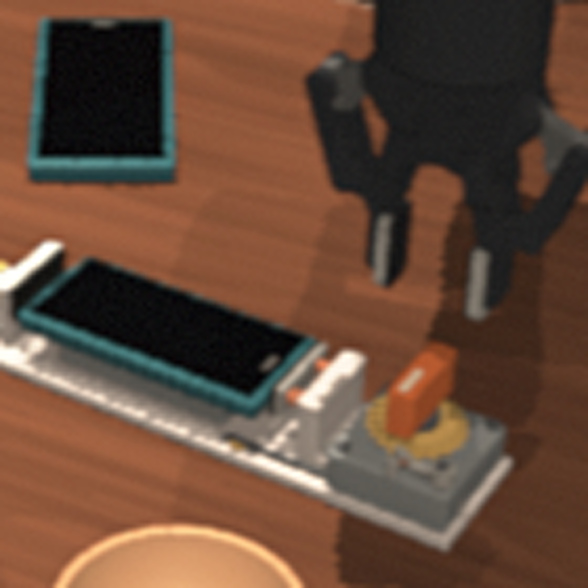

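```bash
python3 -c "
from h import *
import pickle;c=pickle.load(open('w15.pkl','rb'));im=cv2.imread('pics/w15.png')
cv2.imwrite('pics/w15c.png',cv2.resize(im[150:290,210:345],None,fx=4.2,fy=4.2,interpolation=cv2.INTER_CUBIC))
P=[ray(c,u,v,.07) for u,v in [(264,193),(287,193),(287,277),(264,277)]];print([loc(p) for p in P],np.mean(P,0))
s=get_state();R=Ro.from_quat(s['orientation']).as_matrix();print('knob in tool',R.T@(np.mean(P,0)-s['tcp_pos']))"
```

```text
[[-27.7, 133.7, 70.0], [-27.7, 146.0, 70.0], [21.9, 146.2, 70.0], [21.9, 133.0, 70.0]] [0.57675763 0.20643929 0.07      ]
knob in tool [ 0.0031521  -0.00229091  0.03367579]
```

View pics/w15c.png

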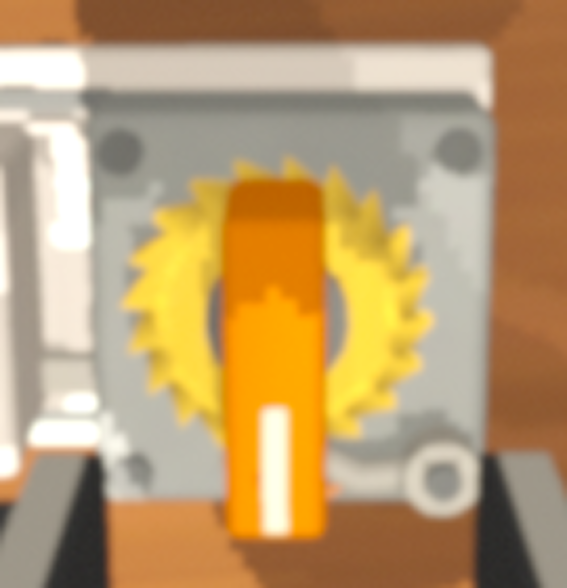

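Request:
servo_tool(
  deltas=[
    [[0,-0.2,1],0,0.42],
    [[0,-0.2,2],0,0.42],
    [[0,-0.2,3],0,0.42],
    [[0,-0.2,3.2],0,0.42],
    [[0,-0.2,3.2],0,0.42],
  ],
)

```text
time_s: 14.3
tcp_pos: [0.5798, 0.2065, 0.0712]
orientation: [0.045, 0.999, -0.0, -0.001]
contact_force: [-0.5, -1.1, 0.6]
width: 0.291
```

```bash
python3 -c "
from h import *
import pickle
c=cal('wrist');im=cams.read_camera('wrist');cv2.imwrite('pics/w16.png',im[140:420,140:420]);pickle.dump(c,open('w16.pkl','wb'))
im=cams.read_camera('side');cv2.imwrite('pics/s16.png',cv2.resize(im[200:320,180:300],None,fx=5,fy=5,interpolation=cv2.INTER_CUBIC))
im=cams.read_camera('scene');cv2.imwrite('pics/c16.png',cv2.resize(im[170:290,285:405],None,fx=5,fy=5,interpolation=cv2.INTER_CUBIC))
k=o+.142*ey;print(k);go(k[0],k[1],.041,84.8)"
```

```text
[0.57986983 0.20841558 0.        ]
tool shift cm [0.05 0.17 3.12] turn 0.02 | toolY ang 84.82 tcp [0.5802 0.2067 0.0722] t 14.45 w 0.297 F [-0.32  0.61 -0.33] T [ 0.049  0.068 -0.021] q6 -1.245
```

View pics/w16.png

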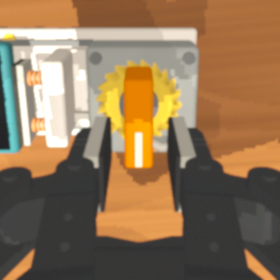

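View pics/s16.png

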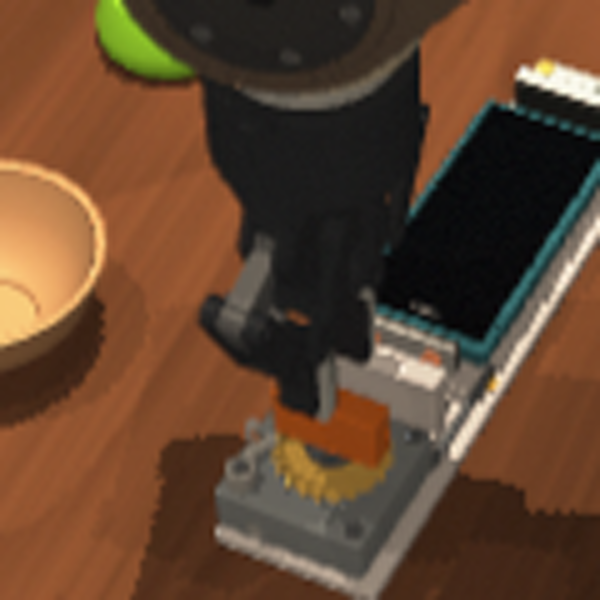

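View pics/c16.png

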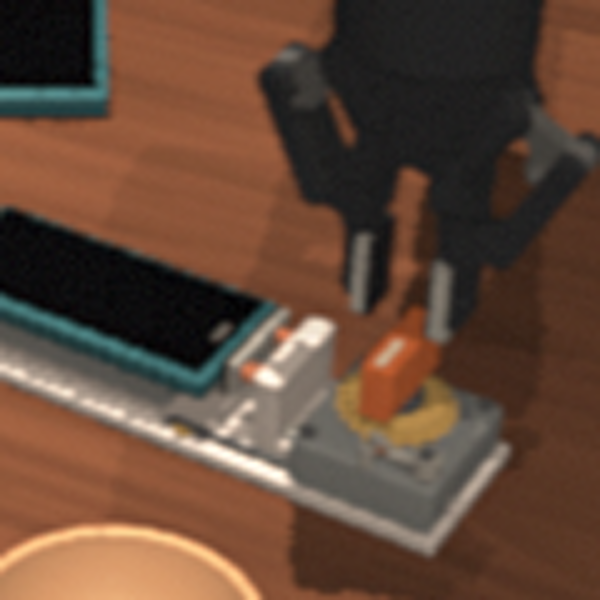

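Request:
servo_tool(
  deltas=[
    [[0,0,0.6],0,0.42],
    [[0,0,1.2],0,0.42],
    [[0,0,1.8],0,0.42],
    [[0,0,2.2],0,0.42],
    [[0,0,2.2],0,0.42],
  ],
)

```text
time_s: 14.95
tcp_pos: [0.5797, 0.2065, 0.0492]
orientation: [0.045, 0.999, -0.0, -0.001]
contact_force: [-0.6, -0.7, 0.3]
width: 0.294
```

```bash
python3 -c "
from h import *
im=cams.read_camera('wrist');cv2.imwrite('pics/w17.png',cv2.resize(im[140:320,180:380],None,fx=3,fy=3))
im=cams.read_camera('side');cv2.imwrite('pics/s17.png',cv2.resize(im[220:320,180:280],None,fx=6,fy=6,interpolation=cv2.INTER_CUBIC))
im=cams.read_camera('scene');cv2.imwrite('pics/c17.png',cv2.resize(im[190:290,305:405],None,fx=6,fy=6,interpolation=cv2.INTER_CUBIC))
go(.58,.2065,.041,84.8)"
```

```text
tool shift cm [ 0.01 -0.01  0.9 ] turn 0.02 | toolY ang 84.82 tcp [0.5801 0.2066 0.05  ] t 15.1 w 0.286 F [ 0.18  0.53 -0.08] T [ 0.012 -0.013 -0.015] q6 -1.245
```

View pics/w17.png

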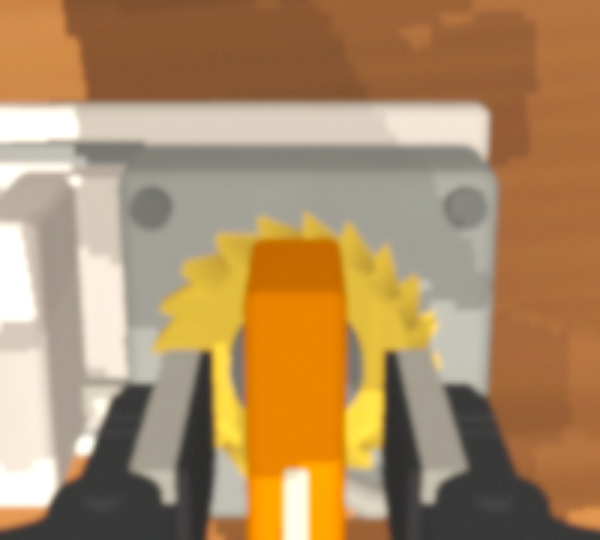

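View pics/s17.png

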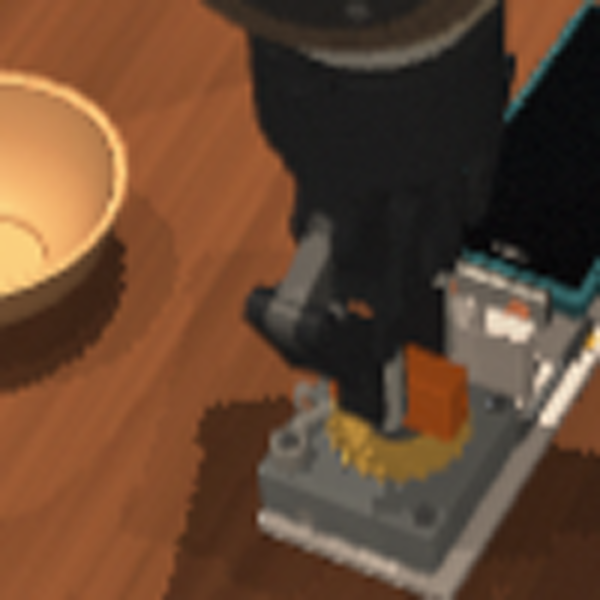

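View pics/c17.png

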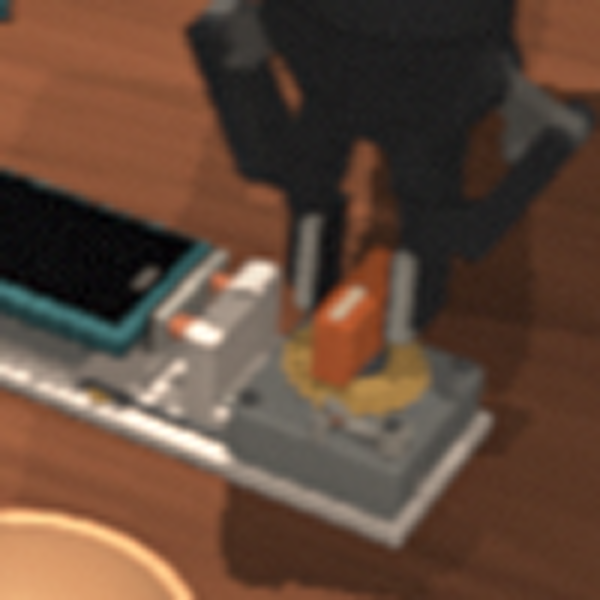

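```bash
python3 -c "
from h import *
c=cal('wrist')
print('bar far end',loc(ray(c,278.5,236.7,.07)),'bar far bottom', loc(ray(c,278.5,140+240/3,.044)))
for z in(.05,.056,.06): print('finger +x edge',loc(ray(c,250,256.7,z)),loc(ray(c,309,256.7,z)))
print(loc(get_state()['tcp_pos']))
w=[loc(ray(c,180+u/3,140+v/3,.04)) for u,v in[(155,350),(440,350),(310,212)]];print(w)"
```

```text
bar far end [-22.4, 139.7, 70.0] bar far bottom [-20.9, 139.7, 44.0]
finger +x edge [-5.0, 126.5, 50.0] [-5.0, 153.8, 50.0]
finger +x edge [-7.6, 127.0, 56.0] [-7.6, 153.2, 56.0]
finger +x edge [-9.4, 127.4, 60.0] [-9.4, 152.9, 60.0]
[0.4, 140.2, 50.0]
[[-0.6, 116.5, 40.0], [-0.6, 163.4, 40.0], [-24.2, 142.0, 40.0]]
```

```bash
python3 -c "
from h import *
sc=cal('scene');sd=cal('side')
def ry(c,u,v,y):
    A=ray(c,u,v,0);B=ray(c,u,v,.1);a=(A-o)@ey;b=(B-o)@ey;t=(y-a)/(b-a);return loc(A+t*(B-A))
for y in(.152,.154,.156):
  print(y,'sc inner +x corner',ry(sc,305+392/6,190+338/6,y),'sd inner -x',ry(sd,180+407/6,220+428/6,y))
print('-y finger sc',[ry(sc,305+298/6,190+303/6,y) for y in(.128,.13)])
"
```

```text
0.152 sc inner +x corner [-3.5, 152.0, 50.5] sd inner -x [-10.7, 152.0, 50.1]
0.154 sc inner +x corner [1.4, 154.0, 54.7] sd inner -x [-11.9, 154.0, 52.9]
0.156 sc inner +x corner [6.4, 156.0, 58.8] sd inner -x [-13.0, 156.0, 55.8]
-y finger sc [[19.7, 128.0, 69.9], [24.2, 130.0, 73.6]]
```

Request:
servo_tool(
  deltas=[
    [[0,0,0.2],0,0.42],
    [[0,0,0.4],0,0.42],
    [[0,0,0.5],0,0.42],
    [[0,0,0.5],0,0.42],
  ],
)

```text
time_s: 15.5
tcp_pos: [0.58, 0.2066, 0.0448]
orientation: [0.045, 0.999, -0.0, -0.0]
contact_force: [0.1, 0.2, -0.2]
width: 0.287
```

Request:
servo_tool(
  deltas=[
    [[0,0,0],0,0.5],
    [[0,0,0],0,0.55],
    [[0,0,0],0,0.6],
    [[0,0,0],0,0.65],
    [[0,0,0],0,0.7],
    [[0,0,0],0,0.75],
    [[0,0,0],0,0.8],
    [[0,0,0],0,0.8],
  ],
  grip_force=25,
)

```text
time_s: 16.3
tcp_pos: [0.58, 0.2063, 0.0451]
orientation: [0.045, 0.999, -0.0, -0.0]
contact_force: [-0.7, -5.7, 5.1]
width: 0.157
```

```bash
python3 -c "
from h import *
im=cams.read_camera('wrist');cv2.imwrite('pics/w18.png',cv2.resize(im[140:320,120:380],None,fx=3,fy=3))
go(.58,.2065,.041,84.8)
L=[]
for i in range(6):
  cams.read_camera('side');s=get_state();L.append(np.r_[s['contact_force'],s['torque']])
print(np.mean(L,0).round(3),np.std(L,0).round(3))"
```

```text
tool shift cm [0.01 0.02 0.41] turn 0.01 | toolY ang 84.81 tcp [0.58   0.2063 0.0451] t 16.35 w 0.158 F [-1.98 -5.04  4.75] T [-0.884  0.184  0.014] q6 -1.245
[-1.146 -5.19   4.226 -0.869  0.154  0.006] [0.436 0.359 0.251 0.018 0.022 0.039]
```

View pics/w18.png

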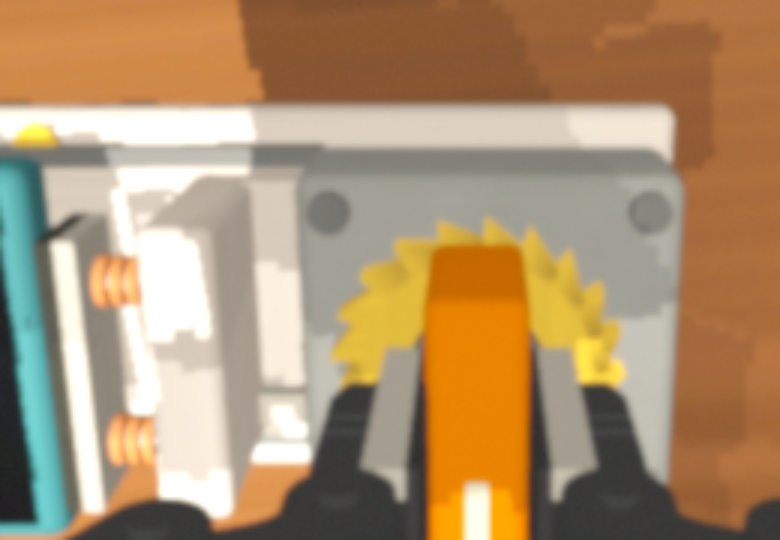

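Request:
servo_tool(
  deltas=[
    [[0,-0.05,-0.05],0,0.8],
    [[0,-0.05,-0.05],0,0.8],
    [[0,-0.05,-0.05],0,0.8],
  ],
)

```text
time_s: 16.95
tcp_pos: [0.58, 0.2062, 0.0452]
orientation: [0.045, 0.999, -0.0, -0.0]
contact_force: [1.3, -0.6, -3.6]
width: 0.157
```

```bash
cat >> h.py <<'E'
def mon(n=4,a0=84.81):
    L=[];J=[]
    for i in range(n):
        cams.read_camera('side');s=get_state();L.append(np.r_[s['contact_force'],s['torque']]);J.append(s['joint_torque'])
    R=Ro.from_quat(s['orientation']).as_matrix();a=np.degrees(np.arctan2(R[1,1],R[0,1]))
    print('t',s['time_s'],'knob est rad',round(np.radians((a0-a)%360),4),'F,T',np.mean(L,0).round(3),'Tstd',np.std(L,0)[5].round(3),'j6',np.mean(J,0)[5].round(4),np.std(J,0)[5].round(4),'w',round(s['width'],3),'tcp',s['tcp_pos'].round(4))
E
python3 -c "
from h import *
mon()"
```

```text
t 17.15 knob est rad 6.2831 F,T [ 1.498 -0.898 -4.738 -0.085 -0.281  0.008] Tstd 0.039 j6 0.008 0.0008 w 0.153 tcp [0.58   0.2062 0.0452]
```

Request:
servo_tool(
  deltas=[
    [[0,0,0.02],2,0.8],
    [[0,0,0.02],4,0.8],
    [[0,0,0.02],6,0.8],
    [[0,0,0.02],8,0.8],
    [[0,0,0.02],10,0.8],
    [[0,0,0.02],10,0.8],
  ],
)

```text
time_s: 17.75
tcp_pos: [0.58, 0.2062, 0.0452]
orientation: [0.132, 0.991, -0.0, -0.0]
contact_force: [1.1, -0.0, -4.1]
width: 0.155
```

```bash
python3 -c "
from h import *
mon()"
```

```text
t 17.95 knob est rad 0.1737 F,T [ 1.386 -0.191 -3.963  0.014 -0.241 -0.022] Tstd 0.018 j6 0.0704 0.0885 w 0.155 tcp [0.58   0.2062 0.0452]
```

Request:
servo_tool(
  deltas=[
    [[0,0,0],2,0.8],
    [[0,0,0],4,0.8],
    [[0,0,0],6,0.8],
    [[0,0,0],8,0.8],
    [[0,0,0],10,0.8],
    [[0,0,0],12,0.8],
    [[0,0,0],14,0.8],
    [[0,0,0],16,0.8],
    [[0,0,0],18,0.8],
    [[0,0,0],20,0.8],
    [[0,0,0],20,0.8],
  ],
)

```text
time_s: 19.05
tcp_pos: [0.58, 0.2062, 0.0452]
orientation: [0.302, 0.953, 0.0, 0.0]
contact_force: [1.8, -0.5, -5.3]
width: 0.152
```

```bash
sed -i "s/np.std(J,0)\[5\].round(4)/np.array(J)[:,5].round(4)/" h.py; python3 -c "
from h import *
mon()
im=cams.read_camera('wrist');cv2.imwrite('pics/w19.png',im)"
```

```text
t 19.25 knob est rad 0.5226 F,T [ 1.718  0.239 -5.291  0.127 -0.309  0.01 ] Tstd 0.027 j6 0.072 [0.2108 0.0593 0.0131 0.0049] w 0.158 tcp [0.58   0.2062 0.0452]
```

View pics/w19.png

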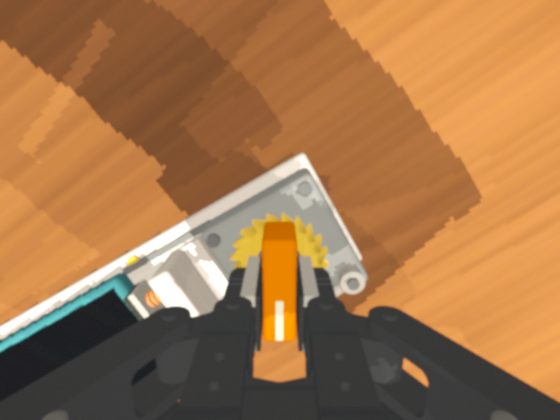

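```bash
python3 -c "
from h import *
im=cams.read_camera('side');cv2.imwrite('pics/s19.png',cv2.resize(im[200:310,220:330],None,fx=5.4,fy=5.4,interpolation=cv2.INTER_CUBIC))
im=cams.read_camera('scene');cv2.imwrite('pics/c19.png',cv2.resize(im[200:280,245:375],None,fx=6,fy=6,interpolation=cv2.INTER_CUBIC))"
```

```text
(no output)
```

View pics/s19.png

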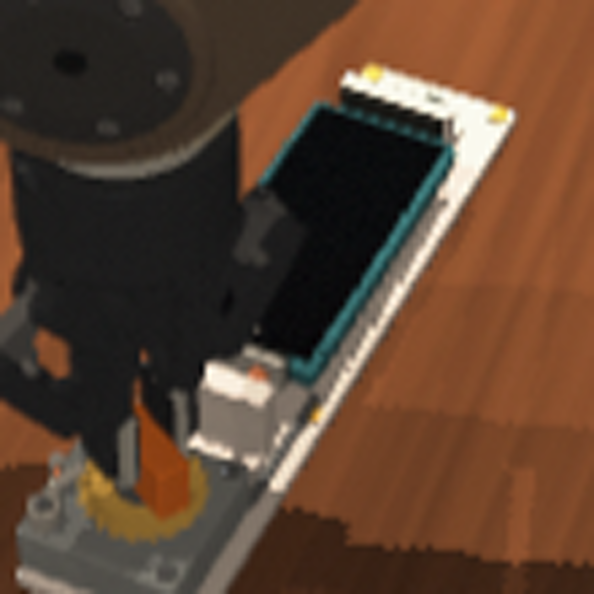

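View pics/c19.png

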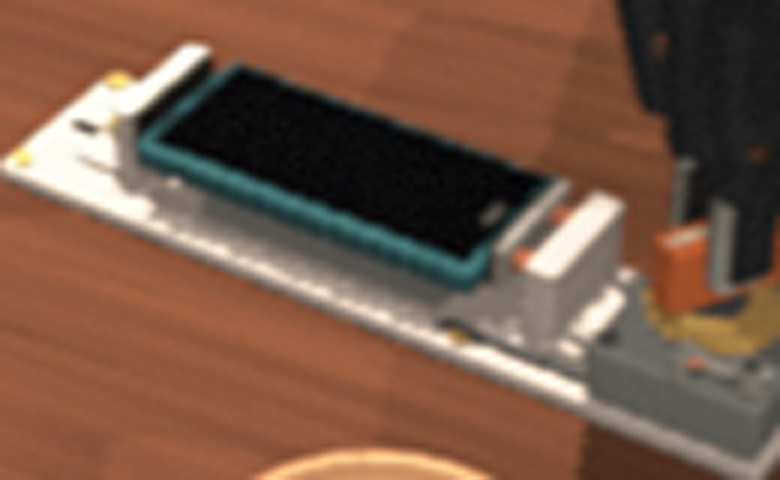

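Request:
servo_tool(
  deltas=[
    [[0,0,0],1.5,0.8],
    [[0,0,0],3,0.8],
    [[0,0,0],3,0.8],
    [[0,0,0],3,0.8],
  ],
)

```text
time_s: 19.8
tcp_pos: [0.58, 0.2061, 0.0452]
orientation: [0.327, 0.945, -0.0, 0.0]
contact_force: [2.4, -0.2, -6.3]
width: 0.159
```

```bash
python3 -c "
from h import *
mon(5)"
```

```text
t 20.05 knob est rad 0.5758 F,T [ 1.937e+00  1.142e+00 -6.599e+00  3.070e-01 -3.850e-01 -5.000e-03] Tstd 0.017 j6 -0.0088 [ 0.0062 -0.0107 -0.0143 -0.0135 -0.0117] w 0.158 tcp [0.58   0.2061 0.0452]
```

Request:
servo_tool(
  deltas=[
    [[0,0,0],1,0.8],
    [[0,0,0],2,0.8],
    [[0,0,0],2,0.8],
    [[0,0,0],2,0.8],
  ],
)

```text
time_s: 20.45
tcp_pos: [0.58, 0.2061, 0.0452]
orientation: [0.344, 0.939, -0.0, -0.0]
contact_force: [1.8, 1.4, -7.5]
width: 0.153
```

```bash
python3 -c "
from h import *
mon(5)"
```

```text
t 20.7 knob est rad 0.6108 F,T [ 1.913  0.902 -7.905  0.306 -0.441 -0.03 ] Tstd 0.049 j6 -0.049 [-0.0378 -0.0492 -0.0527 -0.0531 -0.0525] w 0.154 tcp [0.58   0.2061 0.0452]
```

Request:
servo_tool(
  deltas=[
    [[0,0,0.05],1,0.8],
    [[0,0,0.05],2,0.8],
    [[0,0,0.05],2,0.8],
    [[0,0,0.05],2,0.8],
  ],
)

```text
time_s: 21.1
tcp_pos: [0.58, 0.2061, 0.0451]
orientation: [0.36, 0.933, 0.0, 0.0]
contact_force: [-0.7, 1.4, 1.6]
width: 0.156
```

```bash
python3 -c "
from h import *
mon(5)"
```

```text
t 21.35 knob est rad 0.6457 F,T [-0.894  0.867  3.782  0.194  0.103  0.02 ] Tstd 0.02 j6 -0.0004 [ 0.0074 -0.0025 -0.0037 -0.0023 -0.0012] w 0.156 tcp [0.5801 0.2061 0.0451]
```

Request:
servo_tool(
  deltas=[
    [[0,0,0],1,0.8],
    [[0,0,0],2,0.8],
    [[0,0,0],2,0.8],
    [[0,0,0],2,0.8],
  ],
)

```text
time_s: 21.75
tcp_pos: [0.5801, 0.2061, 0.0451]
orientation: [0.376, 0.926, 0.0, 0.0]
contact_force: [-0.9, 0.4, 5.2]
width: 0.16
```

```bash
python3 -c "
from h import *
mon(5)"
```

```text
t 22.0 knob est rad 0.6812 F,T [-1.163  0.442  5.326  0.182  0.203  0.014] Tstd 0.026 j6 0.0012 [0.0045 0.0009 0.0002 0.     0.0002] w 0.156 tcp [0.5801 0.2061 0.0451]
```

Request:
servo_tool(
  deltas=[
    [[0,0,-0.03],1,0.8],
    [[0,0,-0.03],2,0.8],
    [[0,0,-0.03],2,0.8],
    [[0,0,-0.03],2,0.8],
  ],
)

```text
time_s: 22.4
tcp_pos: [0.5801, 0.2061, 0.0451]
orientation: [0.392, 0.92, 0.0, 0.0]
contact_force: [0.2, 0.5, 3.2]
width: 0.153
```

```bash
python3 -c "
from h import *
mon(4)
im=cams.read_camera('scene');cv2.imwrite('pics/c20.png',cv2.resize(im[200:280,245:375],None,fx=6,fy=6,interpolation=cv2.INTER_CUBIC))"
```

```text
t 22.6 knob est rad 0.7155 F,T [-0.229  0.981  3.871  0.249  0.023  0.   ] Tstd 0.023 j6 0.0073 [0.0179 0.0062 0.0026 0.0024] w 0.159 tcp [0.5801 0.2061 0.0451]
```

View pics/c20.png

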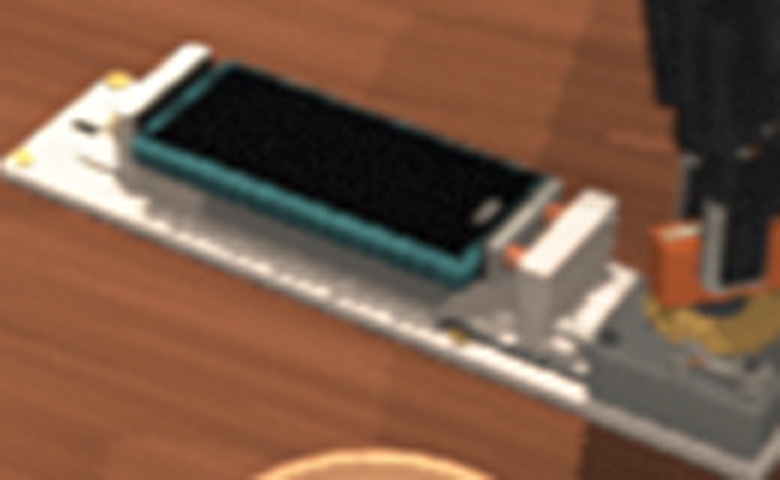

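Request:
servo_tool(
  deltas=[
    [[0,0,0],1,0.8],
    [[0,0,0],2,0.8],
    [[0,0,0],2,0.8],
    [[0,0,0],2,0.8],
  ],
)

```text
time_s: 23.05
tcp_pos: [0.5801, 0.2061, 0.0451]
orientation: [0.408, 0.913, 0.0, 0.0]
contact_force: [0.3, 1.4, 4.4]
width: 0.155
```

```bash
python3 -c "
from h import *
mon(4)"
```

```text
t 23.25 knob est rad 0.7503 F,T [ 0.549  1.209  4.433  0.292 -0.048  0.082] Tstd 0.013 j6 0.0877 [0.0963 0.0853 0.0837 0.0854] w 0.158 tcp [0.58   0.2061 0.0451]
```

Contact is clear: the static knob torque jumped from about 0 to 0.085 N m between 0.716 and 0.750 rad. So θc ≈ 0.73, and the next tooth is at 0.942, with the drop at about 0.97. Predicted force there is about 10 N.

Request:
servo_tool(
  deltas=[
    [[0,0,0],1.5,0.8],
    [[0,0,0],3,0.8],
    [[0,0,0],4.5,0.8],
    [[0,0,0],6,0.8],
    [[0,0,0],6,0.8],
    [[0,0,0],6,0.8],
  ],
)

```text
time_s: 23.85
tcp_pos: [0.58, 0.2061, 0.0451]
orientation: [0.456, 0.89, 0.0, 0.0]
contact_force: [-0.0, 2.1, 5.4]
width: 0.152
```

```bash
python3 -c "
from h import *
mon(4)"
```

```text
t 24.05 knob est rad 0.8565 F,T [-0.087  1.675  5.323  0.343 -0.089  0.11 ] Tstd 0.025 j6 0.1095 [0.1143 0.1087 0.1076 0.1074] w 0.158 tcp [0.5801 0.2061 0.0451]
```

Request:
servo_tool(
  deltas=[
    [[0,0,0],1.5,0.8],
    [[0,0,0],3,0.8],
    [[0,0,0],4,0.8],
    [[0,0,0],4,0.8],
    [[0,0,0],4,0.8],
  ],
)

```text
time_s: 24.55
tcp_pos: [0.5801, 0.2061, 0.0451]
orientation: [0.487, 0.873, 0.0, 0.0]
contact_force: [0.0, 2.4, 5.2]
width: 0.155
```

```bash
python3 -c "
from h import *
mon(4)"
```

```text
t 24.75 knob est rad 0.9264 F,T [ 0.586  1.005  4.902  0.321 -0.104  0.117] Tstd 0.02 j6 0.0947 [0.0979 0.0943 0.0934 0.0932] w 0.153 tcp [0.5801 0.2061 0.0451]
```

Request:
servo_tool(
  deltas=[
    [[0,0,0],1,0.8],
    [[0,0,0],2,0.8],
    [[0,0,0],2,0.8],
    [[0,0,0],2,0.8],
  ],
)

```text
time_s: 25.15
tcp_pos: [0.5801, 0.2061, 0.0451]
orientation: [0.502, 0.865, 0.0, 0.0]
contact_force: [0.8, 1.7, 5.4]
width: 0.158
```

```bash
python3 -c "
from h import *
mon(4)"
```

```text
t 25.35 knob est rad 0.9611 F,T [ 0.209  1.921  4.813  0.288 -0.07   0.118] Tstd 0.036 j6 0.1336 [0.1368 0.133  0.1323 0.1322] w 0.155 tcp [0.5801 0.2061 0.0451]
```

Request:
servo_tool(
  deltas=[
    [[0,0,0],0.5,0.8],
    [[0,0,0],1,0.8],
    [[0,0,0],1,0.8],
    [[0,0,0],1,0.8],
  ],
)

```text
time_s: 25.75
tcp_pos: [0.5801, 0.2061, 0.0451]
orientation: [0.509, 0.86, 0.0, 0.0]
contact_force: [0.1, 2.5, 5.2]
width: 0.157
```

```bash
python3 -c "
from h import *
mon(4)
im=cams.read_camera('wrist');cv2.imwrite('pics/w21.png',cv2.resize(im[170:350,180:400],None,fx=3.5,fy=3.3,interpolation=cv2.INTER_CUBIC))"
```

```text
t 25.95 knob est rad 0.9786 F,T [ 0.384  1.535  5.     0.309 -0.101  0.148] Tstd 0.022 j6 0.1395 [0.141  0.1392 0.1389 0.1388] w 0.159 tcp [0.5801 0.2061 0.0451]
```

View pics/w21.png

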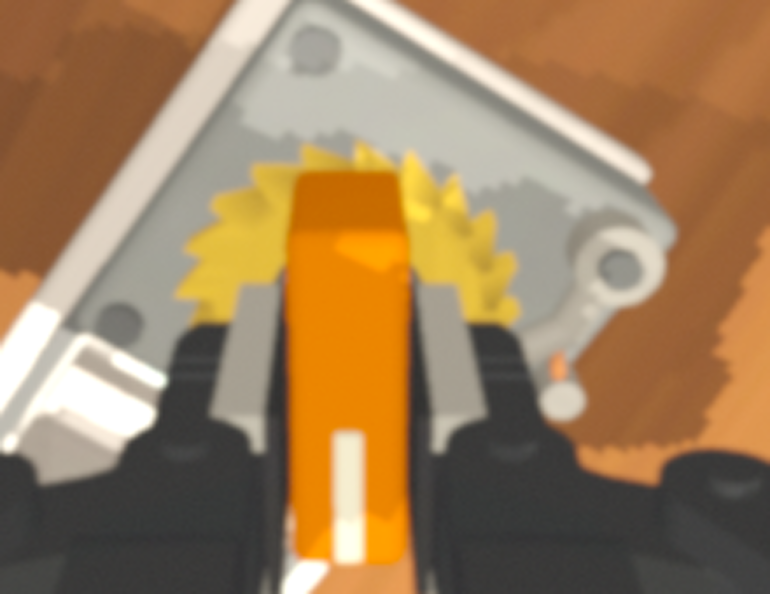

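Request:
servo_tool(
  deltas=[
    [[0,0,0],0.7,0.8],
    [[0,0,0],0.7,0.8],
    [[0,0,0],0,0.8],
    [[0,0,0],-1,0.8],
    [[0,0,0],-1.5,0.8],
    [[0,0,0],-1.5,0.8],
  ],
)

```text
time_s: 26.6
tcp_pos: [0.5801, 0.2061, 0.0451]
orientation: [0.498, 0.867, 0.0, 0.0]
contact_force: [-0.3, 1.5, 5.6]
width: 0.154
```

```bash
python3 -c "
from h import *
mon(4)"
```

```text
t 26.8 knob est rad 0.9523 F,T [ 0.399  1.647  4.977  0.286 -0.061  0.169] Tstd 0.033 j6 0.1452 [0.1182 0.1483 0.1562 0.158 ] w 0.153 tcp [0.58   0.2061 0.0451]
```

Request:
servo_tool(
  deltas=[
    [[0,0,0],-0.5,0.8],
    [[0,0,0],-0.8,0.8],
    [[0,0,0],-0.8,0.8],
    [[0,0,0],-0.8,0.8],
  ],
)

```text
time_s: 27.2
tcp_pos: [0.5801, 0.2061, 0.0451]
orientation: [0.492, 0.871, 0.0, 0.0]
contact_force: [-0.1, 0.8, 5.6]
width: 0.156
```

```bash
python3 -c "
from h import *
mon(4)"
```

```text
t 27.4 knob est rad 0.9385 F,T [ 0.111  1.353  5.475  0.329 -0.099  0.136] Tstd 0.051 j6 0.1444 [0.1435 0.1446 0.1448 0.1448] w 0.157 tcp [0.5801 0.2061 0.0451]
```

Request:
servo_tool(
  deltas=[
    [[0,0,0],-0.4,0.8],
    [[0,0,0],-0.8,0.8],
    [[0,0,0],-0.8,0.8],
    [[0,0,0],-0.8,0.8],
  ],
)

```text
time_s: 27.8
tcp_pos: [0.5801, 0.2061, 0.0451]
orientation: [0.486, 0.874, 0.0, 0.0]
contact_force: [-0.1, 2.2, 4.7]
width: 0.16
```

```bash
python3 -c "
from h import *
mon(4)"
```

```text
t 28.0 knob est rad 0.9246 F,T [-0.29   0.973  4.81   0.267 -0.07   0.093] Tstd 0.045 j6 0.0966 [0.0955 0.0968 0.097  0.0971] w 0.151 tcp [0.58   0.2061 0.0451]
```

Request:
servo_tool(
  deltas=[
    [[0,0,0],-0.4,0.8],
    [[0,0,0],-0.8,0.8],
    [[0,0,0],-0.8,0.8],
    [[0,0,0],-0.8,0.8],
  ],
)

```text
time_s: 28.4
tcp_pos: [0.58, 0.206, 0.0451]
orientation: [0.48, 0.877, -0.0, 0.0]
contact_force: [0.1, 0.3, 5.0]
width: 0.153
```

```bash
python3 -c "
from h import *
mon(4)"
```

```text
t 28.6 knob est rad 0.9108 F,T [-0.284  0.561  5.29   0.243 -0.057  0.036] Tstd 0.037 j6 0.0341 [0.0331 0.0343 0.0346 0.0344] w 0.153 tcp [0.58   0.206  0.0451]
```

The torque is now collapsing at 4.5 N m/rad, against 0.25 for the pad spring. That means the pawl has taken the load behind the tooth. I'll let go.

Request:
servo_tool(
  deltas=[
    [[0,0,0],-0.4,0.8],
    [[0,0,-0.05],-0.4,0.7],
    [[0,0,-0.05],-0.4,0.6],
    [[0,0,-0.05],-0.4,0.5],
    [[0,0,-0.05],-0.4,0.45],
    [[0,0,-0.05],-0.4,0.42],
    [[0,0,-0.05],-0.4,0.42],
  ],
)

```text
time_s: 29.3
tcp_pos: [0.5799, 0.2061, 0.0455]
orientation: [0.476, 0.879, -0.0, -0.0]
contact_force: [-0.2, 0.4, -0.3]
width: 0.289
```

```bash
python3 -c "
from h import *
mon(2)
im=cams.read_camera('wrist');cv2.imwrite('pics/w22.png',cv2.resize(im[170:350,180:400],None,fx=3.5,fy=3.3,interpolation=cv2.INTER_CUBIC))"
```

```text
t 29.4 knob est rad 0.9023 F,T [ 0.272 -0.087 -0.287  0.021 -0.008 -0.02 ] Tstd 0.021 j6 0.002 [0.0023 0.0017] w 0.289 tcp [0.58   0.2061 0.0456]
```

View pics/w22.png

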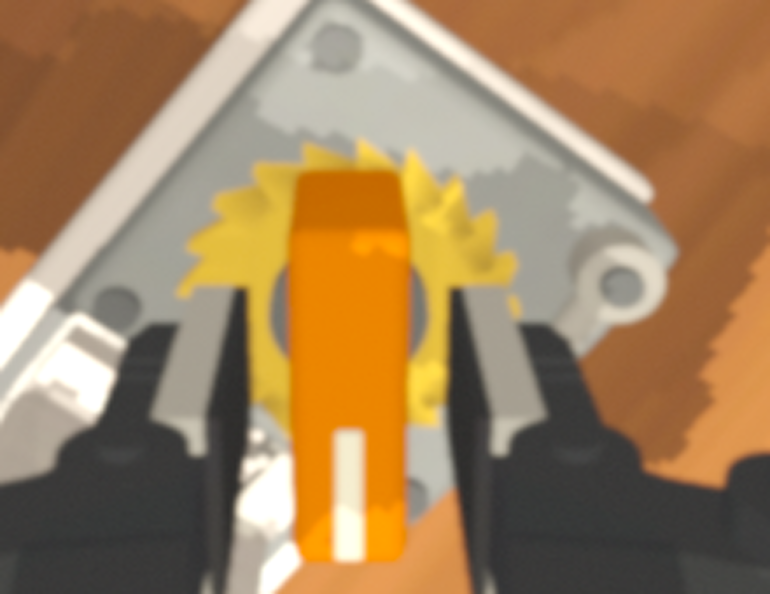

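Request:
servo_tool(
  deltas=[
    [[0,0,-1.5],0,0.42],
    [[0,0,-4],0,0.42],
    [[0,0,-7],0,0.42],
    [[0,0,-10],0,0.42],
    [[0,0,-10],0,0.42],
  ],
)

```text
time_s: 29.95
tcp_pos: [0.5816, 0.2066, 0.1507]
orientation: [0.476, 0.879, 0.002, 0.003]
contact_force: [-0.4, 0.6, 0.7]
width: 0.291
```

Request:
servo_tool(
  deltas=[
    [[4,0,-2],0,0.42],
    [[8,0,-4],0,0.42],
    [[8,0,-4],0,0.42],
    [[8,0,-4],0,0.42],
  ],
)

```text
time_s: 30.35
tcp_pos: [0.5359, 0.2737, 0.1862]
orientation: [0.476, 0.88, 0.0, 0.0]
contact_force: [-0.1, 0.3, 0.2]
width: 0.292
```

```bash
python3 -c "
from h import *
im=cams.read_camera('wrist');cv2.imwrite('pics/w23.png',im)
im=cams.read_camera('side');cv2.imwrite('pics/s23.png',cv2.resize(im[190:320,200:330],None,fx=4.5,fy=4.5,interpolation=cv2.INTER_CUBIC))
im=cams.read_camera('scene');cv2.imwrite('pics/c23.png',cv2.resize(im[190:290,240:395],None,fx=5,fy=5,interpolation=cv2.INTER_CUBIC))
go(.58,.2,.1,85)"
```

```text
tool shift cm [-8.43 -0.29  8.5 ] turn -51.93 | toolY ang 33.07 tcp [0.5365 0.2723 0.185 ] t 30.5 w 0.29 F [ 0.04 -0.86 -0.61] T [-0.035  0.058 -0.012] q6 -0.217
```

View pics/s23.png

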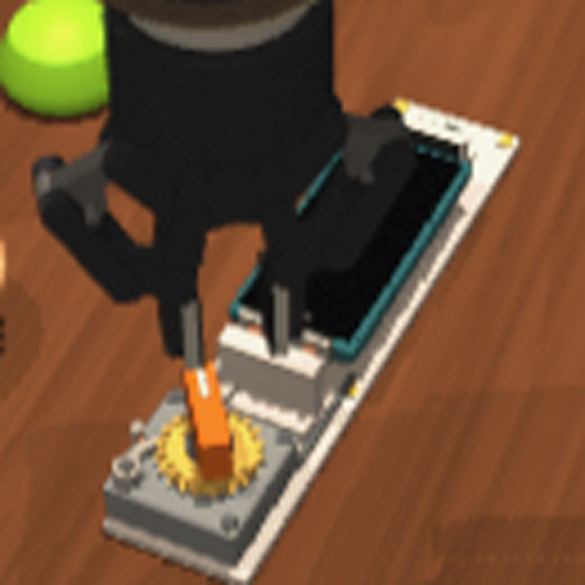

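View pics/c23.png

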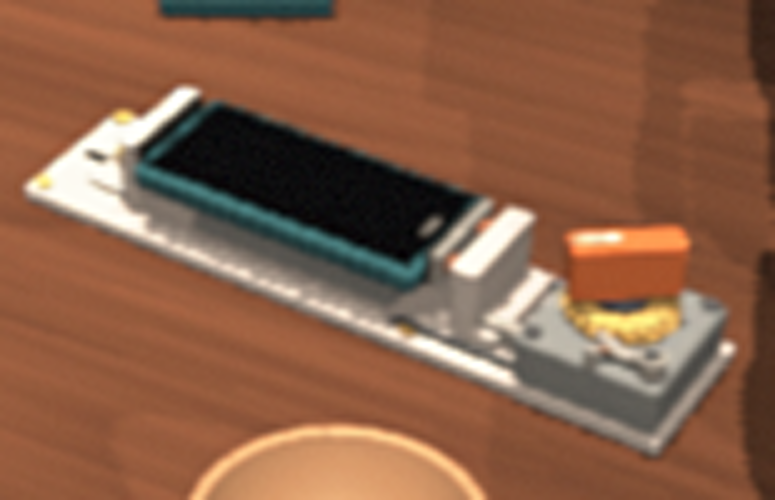

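View pics/w23.png

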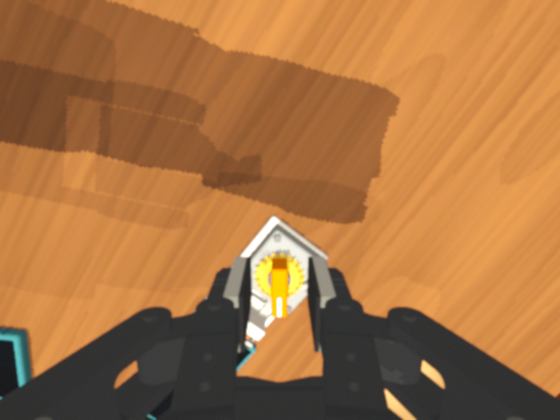

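```bash
python3 -c "
from h import *
s=get_state();print(s['time_s'],s['contact_force'].round(2),s['dq'].round(4))
print(ticket.job_done())"
```

```text
30.5 [ 0.04 -0.86 -0.61] [-0.0075  0.0056 -0.0029  0.0014  0.0027  0.0014]
the job is handed in; nothing more can be done
None
```

I laid the 66 × 140 mm teal-cased phone screen up on the bed and turned the knob clockwise to the first click after the pad began to give. I let go and handed the job in at 30.5 s; no verdict came back.

**Turning the knob:**
- **Contact:** the torque at the knob jumped from about 0 to 0.085 N m at roughly 0.73 rad, which is the phone reaching the end stop and the pad starting to give.
- **Click:** I felt the next tooth's dip and drop at about 0.93 to 0.96 rad and went no further than about 0.99 rad.
- **Holding:** as I turned back, the torque fell to about zero far more steeply than the pad spring alone would allow. That shows the pawl had taken the load on the 0.942 rad tooth. By my estimate the phone is held with about 10 N, though I could not measure that directly.

**Last checks:** after I lifted away, the pictures showed the knob unmoved, the phone flat, straight and against the end stop, and the gripper clear of everything. I did not measure the bowl, paperweight and keys again at the end, but the arm never came near them.

**What disagreed:**
- The reported tool height read about 23 to 28 mm lower than the cameras showed. I worked from the shelf contact instead, and the phone met the bed at the height that predicted.
- The wrist camera put the phone about 6 mm away from where the other two cameras did.
- My knob angle reads about 0.03 rad low against the teeth.
- The set-down pressed with about 21 N for a moment, more than I intended but under the 40 N limit.

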